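Span-calibrate the bench scale with its check weight and the recessed calibration button

TASK

Calibrate the bench scale in the fastener store: stand the 500 g check weight (the largest of the three brass weights) upright in the middle of the pan, setting it down gently. With the weight standing there by itself, press the recessed red calibration button fully home with the tip of the green-handled stylus, hold it down for about two seconds without forcing it, and let it spring back. Then lay the stylus back in its rest, leave the weight on the pan, and do not shift the other things on the bench.

Things in the scene. Friction and masses are not known exactly. Their poses are not given: they have to be found in the camera images.
- weight_500: The 500 g check weight: brass cylinder 40 mm in diameter up to 48 mm above its foot, then a narrow neck and a knob 24 mm in diameter, 70 mm tall in all. The largest of three brass weights that stand upright on the wooden block in varying order, 66 mm apart centre to centre. Origin: centre of its underside; z up along its axis.
- weight_200: The 200 g weight of the same shape, 30 mm in diameter, 52 mm tall; stays where it is. Origin: centre of its underside.
- weight_100: The 100 g weight of the same shape, 24 mm in diameter, 40 mm tall; stays where it is. Origin: centre of its underside.
- weight_block: Fixed wooden block 200 x 70 x 14 mm on which the three weights stand in a row along its x axis. It lies to the left or to the right of the scale, opposite the stylus rest. Origin: centre of its underside; top 14 mm up.
- scale: Light grey bench scale, fixed, 230 mm wide (y), steel pan 190 x 220 mm on top, 106 mm above the bench. Its front (-x, to the robot) is a panel with display and keys sloping at 50 degrees to the bench, from 16 mm high at x = -170 mm to 99 mm at x = -100 mm; the button is sunk in a black 44 mm square at y = -75 mm. Origin: on the bench under the pan's centre; x away from the robot, y to its left.
- pan_center (a point): Centre of the top face of the scale's pan, 106 mm above the bench. Axes as the scale's.
- cal_button_top (a point): Centre of the face of the red button, 10 mm in diameter, at the bottom of a round well 13 mm in diameter with its mouth chamfered out to 18 mm. The face lies 9 mm below the panel's surface. Its z axis points straight out of the well, square to the panel: up and towards the robot, 50 degrees from vertical. To press, push along -z; the point moves with the button.
- cal_button (a joint): Travel of the calibration button in m: 0 out, 0.004 fully home. It is sprung: about 2 N starts it moving, about 6.6 N holds it fully home, where it meets a hard stop. More than about 30 N would damage it.
- stylus: Reset stylus, 180 mm long, about 70 g: square green handle 120 x 16 x 16 mm with black ends, then a steel rod 6 mm in diameter and 60 mm long with a round tip. Origin: centre of the underside of the handle; x along the handle towards the tip, z up as it lies. The axis of handle and rod lies 8 mm above the underside, the tip at x = 120 mm.
- stylus_tip (a point): The end of the stylus's steel tip, on its axis. Axes as the stylus's.
- stylus_rest: Grey metal rest, fixed: base 130 x 66 x 8 mm, two uprights 10 mm thick, 92 mm apart centre to centre along its x, each with a notch 26 mm wide, floor 36 mm above the bench, cheeks up to 54 mm. The stylus lies in both notches, handle centred between the uprights, tip towards the rest's +x (away from the robot). Origin: centre of its underside.
- rest_seat (a point): The point of the rest, 36 mm above the bench, midway between the notches, where the centre of the underside of the stylus's handle belongs. Axes as the rest's.
- bolt: Dark hex bolt with nut, 120 mm long, 30 mm across flats, lying on the bench; stays where it is. Origin: under its middle.
- nut: Large steel hex nut, 36 mm across flats, 19 mm thick, lying on the bench; stays where it is. Origin: centre of its underside.
- nylon_rod: White nylon rod offcut, 44 mm in diameter, 85 mm tall, standing; stays where it is. Origin: centre of its underside.
- marker: Blue marker pen with black cap, 135 mm long, 17 mm thick, lying on the bench; stays where it is. Origin: under its middle.
There are look-alikes about, which are no part of the job. Of the things shaped like the stylus, the green one is meant. What is shaped like the stylus_rest but brown is not meant.

How it is judged:
By the outcome, as a careful person would: the job done as asked, in the order asked, and still so for the second after the job is handed in, with the robot touching nothing.
It also fails if it takes over 70 s, if anything falls off the work surface, if the arm or the gripper's body presses on something with over 40 N, if the wrist force passes 120 N, or if a joint passes its speed limit or range.

ROBOT

A 6-joint arm with a two-finger parallel gripper is mounted at the origin on the work surface. World frame = base frame: x ahead of the robot, y to its left, z up, the work surface at z = 0. Lengths are in m, angles in rad, forces in N, time in s.
With the tool pointing down it reaches from about 0.325 to 0.775 m from the base axis. Payload 9.3 kg.
Tool frame: the origin (TCP) lies midway between the tips of the shut fingers; the grasp point (between the pads) lies 19 mm behind it (r.grasp_offset is the distance from the TCP to the grasp point, in m); z points along the fingers, y is the direction in which the jaws open and shut (so a half turn about z gives the same grasp; the last joint's range is limited). The gripper opens to 85 mm and grips with 20 to 120 N. Pads are 22 mm wide; open, the fingers measure 114 mm over their backs; the gripper's body (76 mm by 85 mm) begins 54 mm behind the grasp point. The pads swing forward as they close: fully open they stand 13 mm farther back than shut.
Start: joints at [-1.352, 0.259, 0.021, 1.334, 0, 1.418], TCP at [0.2, -0.512, 0.231] pointing down, gripper open.
Joint ranges: [-3.04, 3.04], [-0.91, 1.82], [-1.04, 1.36], [-1.92, 1.95], [-1.52, 1.45], [-3.14, 3.14]. Speed limits (rad/s): [2.22, 2.22, 2.79, 3.14, 3.14, 3.14].

INTERFACE

Orientations are given as a unit quaternion [x, y, z, w].
In Python, from cell import r gives the robot as it stands. The module is installed in compiled form; this text tells all that it offers.
- The arm moves only by the tool drive_tool, never from a script. Its argument "increments" is a list of rows, each an object with "travel": the shift along the world's x, y, z in m, a list of three; "rotation": the turn, a rotation vector about the world's x, y, z in rad, a list of three; "jaw": the finger opening in m, from 0 to 0.0854. A call has 1 to 10 rows; each row shifts and turns the commanded pose from where the row before left it; what a row does not reach is not made up. A row lasts 1/10 s, in which the tool goes at most 50 mm and 8.59 degrees, less where a joint would pass 70% of its speed; a pose out of reach is approached as far as the arm can. A call with a gripper value outside its range is refused whole. The fingers move at their own pace and stop on an object; "grip_force" is the grip in N (left out, the last holds). Time passes only in rows, so rows that do not move let the fingers close. It gives the time, the measured TCP pose, the force and the opening at its end, in the units of the state.
- r.read_state(): the state, without advancing time (a new reading comes with each control period).
- r.get_image(name): name is "side" or "top" or "wrist"; returns a dict with "frame" (420x560x3 uint8, red, green, blue), "depth" (420x560 float32, m along the optical axis (not along the pixel's ray), 0 where there is no reading), "fx", "fy", "cx", "cy" (pixels), "view" (4x4, takes a point from world to camera coordinates); the wrist camera has in their place "hand_eye" (4x4, takes a point from camera to tool coordinates, whose origin is the TCP and whose axes are the flange's). Camera axes: x right, y down, z forward; pixel columns grow to the right and rows downward; lengths in m; the calibration is good to about 2 mm. The wrist camera is an equidistant fisheye: a pixel r from the principal point sees the ray r / f radians off the axis. A picture is of the moment at which its call begins: read the wrist's pose just before it.
- r.job_done(): hands the job in, once; it reports no verdict.
Trained networks look in the newest picture that a camera, given by its name, has taken for a name from the list of things; names that differ only in an ending like _2 or _b are one class to them, and where a whole thing is asked for, a point or a joint stands for the part that bears it (a point fixed in the world has none). Each returns a list of dicts, best first, with "p" (0 to 1); they miss things now and then, are a little off and sometimes report something else, mostly with a low value. They report only what shows in the picture. A call takes as long as a camera call. They do not tell look-alikes from the thing itself.
- r.cut_out(thing, camera): "pixels" (420x560 bool, what is visible of it) and "bbox" ([left, top, right, bottom] in pixels, round what is visible of it).
The state is a dict: "time": time; "qpos": joint angles; "joint_velocities": joint speeds; "tau": joint torques, N m; "position": TCP position; "tool_rot": TCP orientation; "wrist_force": force on the tool from outside, world axes, zero at the start; "ft_torque": the same for the moment, N m; "grip_width": finger opening in m.
Only numpy, scipy, OpenCV 4.12 (cv2) and the standard library are available. Lean on these libraries where they do the work, as an engineer would, in place of code of your own. Each camera call takes 0.05 s, during which the arm holds its last target.

## Working session

There is one attempt and no reset: what is moved stays moved. The work goes in short steps, Python scripts to look and compute and a tool call to move; the robot and the scene stay as the last step left them, time stands still between calls to the robot, and variables do not carry over. Pictures are saved under pics/ and viewed, and the job is handed in when it is done.

Besides the shell and the picture viewer there is one more tool, called in YAML: its name, and indented under it one key for each argument. drive_tool: Moves the arm, as the interface text tells. Its arguments: {"type":"object","properties":{"increments":{"type":"array"},"grip_force":{"type":"number"}},"required":["increments"]}

```bash
mkdir -p pics; ls; python3 - <<'E'
from cell import r
import cv2, numpy as np
s=r.read_state(); print({k:np.round(v,3).tolist() for k,v in s.items()}, r.grasp_offset)
for n in ("side","top","wrist"):
    im=r.get_image(n); cv2.imwrite(f"pics/{n}0.png",im["frame"][:,:,::-1])
    print(n,im["fx"],im["fy"],im["cx"],im["cy"]); print(np.round(im.get("view",im.get("hand_eye")),4).tolist())
E
```

```text
pics
{'time': 0.0, 'qpos': [-1.352, 0.259, 0.021, 1.334, 0.0, 1.418], 'joint_velocities': [-0.001, -0.002, -0.001, -0.001, -0.001, 0.001], 'tau': [0.004, -55.564, 34.453, 0.014, 0.0, 0.0], 'position': [0.2, -0.512, 0.231], 'tool_rot': [0.983, 0.185, -0.0, -0.001], 'wrist_force': [0.084, 0.497, 0.431], 'ft_torque': [-0.07, -0.049, 0.057], 'grip_width': 0.085} 0.0187
side 472.6600573310121 472.6600573310121 271.0995414079866 206.0692168100014
[[0.8998, -0.4362, 0.0037, -0.3927], [-0.2687, -0.561, -0.783, 0.2182], [0.3436, 0.7035, -0.6221, 1.1779], [0.0, 0.0, 0.0, 1.0]]
top 410.397868042911 410.397868042911 283.14514938623574 207.77081404303652
[[-0.0254, -0.9996, 0.0093, 0.0611], [-0.9953, 0.0244, -0.0933, 0.4714], [0.0931, -0.0116, -0.9956, 1.0562], [0.0, 0.0, 0.0, 1.0]]
wrist 325.19226210127806 325.19226210127806 278.40588250283383 202.40585036593055
[[0.0002, -0.9597, -0.2809, 0.0711], [1.0, 0.0001, 0.0006, -0.0011], [-0.0005, -0.2809, 0.9597, -0.1428], [0.0, 0.0, 0.0, 1.0]]
```

View pics/top0.png

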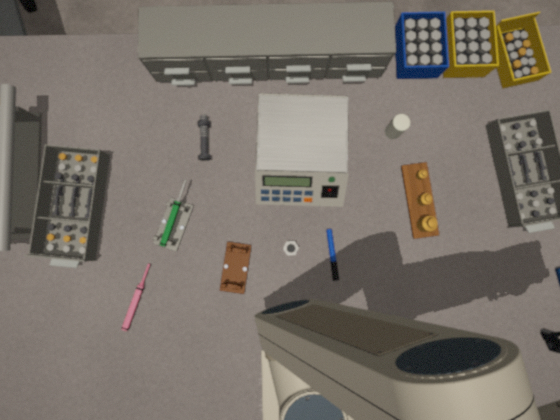

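View pics/side0.png

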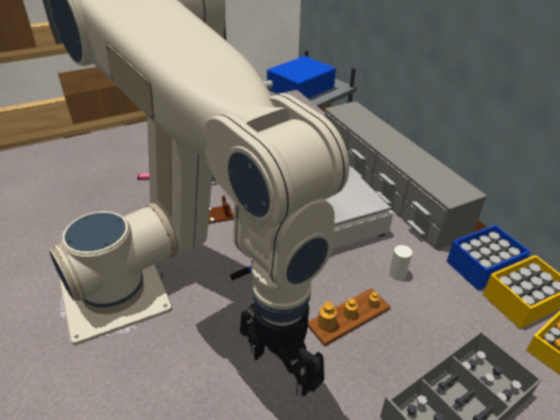

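View pics/wrist0.png

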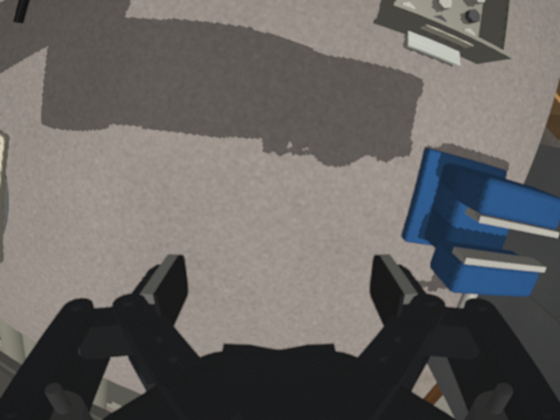

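The top view shows the scale around (302,150) with its red button at about (330,192). The weight block is on the right, with weights at (423,174), (425,198) and (429,223); the lowest is the largest. The green stylus lies in the grey rest at (173,222). The look-alikes are a pink stylus at (133,297) and a brown rest at (236,267).

```bash
cat > h.py <<'E'
from cell import r
import cv2, numpy as np
from scipy.spatial.transform import Rotation as R
def snap(n):
    s=r.read_state(); im=r.get_image(n); im['s']=s
    if n!='wrist':
        V=im['view']; im['c2w']=np.linalg.inv(V)
    else:
        T=np.eye(4); T[:3,:3]=R.from_quat(s['tool_rot']).as_matrix(); T[:3,3]=s['position']
        im['c2w']=T@im['hand_eye']; im['wrist']=1
    return im
def rays(im,uv):
    uv=np.atleast_2d(np.asarray(uv,float)); x=(uv[:,0]-im['cx'])/im['fx']; y=(uv[:,1]-im['cy'])/im['fy']
    if 'wrist' in im:
        t=np.hypot(x,y)+1e-9; d=np.c_[np.sin(t)*x/t,np.sin(t)*y/t,np.cos(t)]
    else: d=np.c_[x,y,np.ones_like(x)]
    return d
def pts(im,uv):   # by depth
    uv=np.atleast_2d(np.asarray(uv)); d=rays(im,uv); z=im['depth'][uv[:,1].astype(int),uv[:,0].astype(int)]
    p=d*(z/d[:,2])[:,None]; ok=z>0
    p=p@im['c2w'][:3,:3].T+im['c2w'][:3,3]
    return p[ok]
def atz(im,uv,z):  # ray meets height z
    d=rays(im,uv)@im['c2w'][:3,:3].T; o=im['c2w'][:3,3]
    return o+d*((z-o[2])/d[:,2])[:,None]
def line(im,uv):
    d=rays(im,uv)@im['c2w'][:3,:3].T; return im['c2w'][:3,3], d/np.linalg.norm(d,axis=1)[:,None]
def tri(L):
    A=np.zeros((3,3)); b=np.zeros(3)
    for o,d in L:
        M=np.eye(3)-np.outer(d,d); A+=M; b+=M@o
    p=np.linalg.solve(A,b); return p,[np.linalg.norm((np.eye(3)-np.outer(d,d))@(p-o)) for o,d in L]
def proj(im,P):
    P=np.atleast_2d(P); w=np.linalg.inv(im['c2w']); q=P@w[:3,:3].T+w[:3,3]
    if 'wrist' in im:
        rr=np.hypot(q[:,0],q[:,1])+1e-9; t=np.arctan2(rr,q[:,2]); return np.c_[im['cx']+im['fx']*t*q[:,0]/rr, im['cy']+im['fy']*t*q[:,1]/rr]
    return np.c_[im['cx']+im['fx']*q[:,0]/q[:,2], im['cy']+im['fy']*q[:,1]/q[:,2]]
def save(im,name,crop=None,k=1):
    f=im['frame'][:,:,::-1]
    if crop: a,b,c,d=crop; f=f[b:d,a:c]
    if k!=1: f=cv2.resize(f,None,fx=k,fy=k,interpolation=cv2.INTER_CUBIC)
    cv2.imwrite('pics/'+name,f)
E
python3 - <<'E'
from h import *
im=snap('top'); save(im,'top_crop.png',(390,140,460,250),5)
save(im,'top_crop2.png',(120,170,260,310),4)
for t in ['weight_500','weight_200','weight_100','weight_block','scale','cal_button_top','stylus','stylus_rest','nylon_rod','nut','marker','bolt']:
    for d in r.cut_out(t,'top')[:4]:
        m=d['pixels']; v,u=np.nonzero(m); p=pts(im,np.c_[u,v])
        print(t,round(d['p'],2),np.round(d['bbox']).tolist(),m.sum(),'med',np.round(np.median(p,0),3),'top z',np.round(np.percentile(p[:,2],[2,50,98]),3))
g=pts(im,[[300,130],[300,110],[320,130],[280,130],[100,330],[380,130]]); print(np.round(g,4))
E
```

```text
weight_500 0.86 [418.0, 215.0, 436.0, 233.0] 273 med [ 0.42  -0.312  0.063] top z [0.02  0.063 0.085]
weight_500 0.69 [420.0, 194.0, 430.0, 209.0] 145 med [ 0.484 -0.314  0.05 ] top z [0.019 0.05  0.068]
weight_500 0.4 [414.0, 168.0, 431.0, 180.0] 87 med [ 0.549 -0.313  0.041] top z [0.015 0.041 0.057]
weight_200 0.86 [418.0, 215.0, 436.0, 233.0] 273 med [ 0.42  -0.312  0.063] top z [0.02  0.063 0.085]
weight_200 0.69 [420.0, 194.0, 430.0, 209.0] 145 med [ 0.484 -0.314  0.05 ] top z [0.019 0.05  0.068]
weight_200 0.4 [414.0, 168.0, 431.0, 180.0] 87 med [ 0.549 -0.313  0.041] top z [0.015 0.041 0.057]
weight_100 0.86 [418.0, 215.0, 436.0, 233.0] 273 med [ 0.42  -0.312  0.063] top z [0.02  0.063 0.085]
weight_100 0.69 [420.0, 194.0, 430.0, 209.0] 145 med [ 0.484 -0.314  0.05 ] top z [0.019 0.05  0.068]
weight_100 0.4 [414.0, 168.0, 431.0, 180.0] 87 med [ 0.549 -0.313  0.041] top z [0.015 0.041 0.057]
weight_block 0.87 [405.0, 160.0, 437.0, 238.0] 1546 med [ 0.498 -0.305  0.014] top z [0.001 0.014 0.02 ]
scale 0.79 [254.0, 96.0, 351.0, 206.0] 10051 med [0.607 0.    0.105] top z [0.022 0
[... 543 characters left out ...]
82 med [0.368 0.032 0.019] top z [-0.002  0.019  0.023]
marker 0.74 [324.0, 230.0, 338.0, 280.0] 318 med [ 0.346 -0.076  0.015] top z [0.007 0.015 0.02 ]
bolt 0.86 [197.0, 114.0, 212.0, 160.0] 441 med [0.671 0.254 0.024] top z [-0.003  0.024  0.033]
bolt 0.75 [416.0, 193.0, 432.0, 206.0] 142 med [ 0.484 -0.313  0.05 ] top z [0.017 0.05  0.068]
bolt 0.69 [384.0, 113.0, 412.0, 139.0] 404 med [ 0.669 -0.248  0.082] top z [0.    0.082 0.089]
bolt 0.43 [153.0, 200.0, 193.0, 254.0] 942 med [0.437 0.334 0.009] top z [-0.     0.009  0.055]
[[ 0.6563  0.0039  0.1062]
 [ 0.7068  0.0024  0.1066]
 [ 0.6544 -0.0451  0.109 ]
 [ 0.6576  0.0532  0.1058]
 [ 0.1685  0.531   0.0036]
 [ 0.6821 -0.2214 -0.001 ]]
```

View pics/top_crop.png

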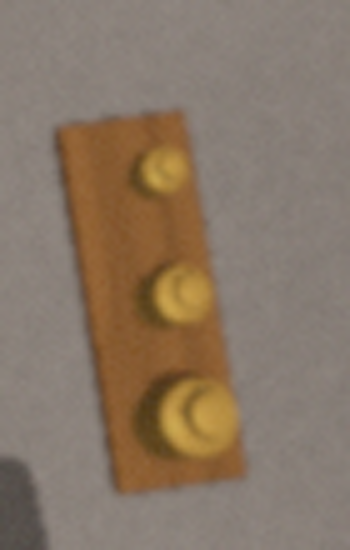

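View pics/top_crop2.png

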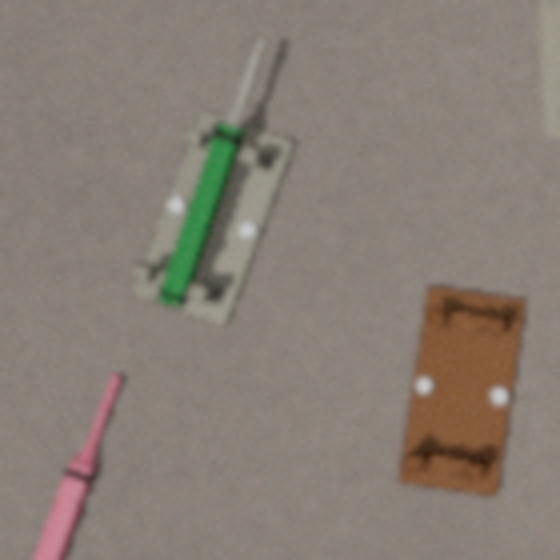

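Candidates for the 500 g weight are the brass weights at top-view pixels (429,223), (425,198) and (423,174). The crop shows (429,223) is the widest and tallest, so I choose that one. For the stylus, the candidates are green (173,215) and pink (133,300), so green. For the rest, grey (173,225) and brown (236,267), so grey. Next I measure them.

```bash
cat > fit.py <<'E'
from h import *
from scipy.optimize import least_squares
def knob(im,thing_mask,zmin):
    v,u=np.nonzero(thing_mask); d=pts(im,np.c_[u,v]); return d[d[:,2]>zmin]
def rect(im,m,lo,hi):
    v,u=np.nonzero(m); p=pts(im,np.c_[u,v]); p=p[(p[:,2]>lo)&(p[:,2]<hi)]
    c,s,a=cv2.minAreaRect((p[:,:2]*1000).astype(np.float32)); return np.round(c,1),np.round(s,1),round(a,2),len(p),p[:,2].mean()
E
python3 - <<'E'
from fit import *
im=snap('top'); si=snap('side')
c=r.cut_out('weight_500','top')
for d in c[:3]:
    m=d['pixels']; v,u=np.nonzero(cv2.dilate(m.astype(np.uint8),np.ones((5,5)))); p=pts(im,np.c_[u,v])
    h=np.percentile(p[:,2],97); k=p[p[:,2]>h-0.006]; print('knob',np.round(k.mean(0),4),len(k),'extent',np.round(np.ptp(k[:,:2],axis=0),3))
for d in r.cut_out('weight_500','side')[:3]: 
    v,u=np.nonzero(d['pixels']); p=pts(si,np.c_[u,v]); h=np.percentile(p[:,2],97); k=p[p[:,2]>h-0.006]
    print('side',d['p'],d['bbox'],np.round(k.mean(0),4),len(k),np.round(np.median(p,0),3), round(h,4))
d=r.cut_out('scale','top')[0]; print('pan',rect(im,d['pixels'],0.1,0.115))
for d in r.cut_out('stylus','top')[:2]: print('sty',rect(im,d['pixels'],0.005,0.06))
for d in r.cut_out('weight_block','top')[:1]: print('block',rect(im,d['pixels'],0.009,0.019))
for d in r.cut_out('stylus_rest','top')[:2]: print('rest',rect(im,d['pixels'],0.004,0.014))
E
```

```text
knob [ 0.5523 -0.3166  0.0531] 26 extent [0.014 0.014]
knob [ 0.4851 -0.3191  0.0656] 39 extent [0.016 0.018]
knob [0.4394 0.3391 0.0524] 290 extent [0.119 0.08 ]
side 0.86 [314.9, 304.8, 337.1, 331.9] [ 0.4212 -0.3225  0.0816] 69 [ 0.415 -0.329  0.058] 0.0831
side 0.62 [343.8, 300.9, 361.1, 318.5] [ 0.4852 -0.3221  0.064 ] 33 [ 0.481 -0.326  0.047] 0.0654
side 0.36 [307.5, 290.2, 386.9, 347.0] [ 0.486  -0.3247  0.0136] 1187 [ 0.481 -0.332  0.013] 0.0167
pan (array([645. ,  -0.8]), array([225.2, 202.4]), 86.75, 6797, np.float64(0.10631698889560146))
sty (array([464.9, 334.9]), array([ 35.9, 180.4]), 69.78, 446, np.float64(0.04731728312076004))
sty (array([253.9, 433.7]), array([ 16.8, 173.6]), 69.23, 340, np.float64(0.014772598663444231))
block (array([ 487.3, -315.8]), array([200.2,  72.2]), 6.6, 1422, np.float64(0.014206770972189652))
rest (array([321.3, 177.9]), array([ 65.4, 129. ]), 79.89, 999, np.float64(0.008411151107132685))
rest (array([439.1, 340.9]), array([ 67.2, 129. ]), 69.09, 731, np.float64(0.008257328481964052))
```

drive_tool:
  increments:
    - {"travel": [0.0275,0.026,0.0],"rotation": [0,0,-0.026],"jaw": 0.085}
    - {"travel": [0.0275,0.026,0.0],"rotation": [0,0,-0.026],"jaw": 0.085}
    - {"travel": [0.0275,0.026,0.0],"rotation": [0,0,-0.026],"jaw": 0.085}
    - {"travel": [0.0275,0.026,0.0],"rotation": [0,0,-0.026],"jaw": 0.085}
    - {"travel": [0.0275,0.026,0.0],"rotation": [0,0,-0.026],"jaw": 0.085}
    - {"travel": [0.0275,0.026,0.0],"rotation": [0,0,-0.026],"jaw": 0.085}
    - {"travel": [0.0275,0.026,0.0],"rotation": [0,0,-0.026],"jaw": 0.085}
    - {"travel": [0,0,0],"rotation": [0,0,0],"jaw": 0.085}
  grip_force: 40

```text
time: 2.0
position: [0.3946, -0.3276, 0.2315]
tool_rot: [0.995, 0.096, 0.0, -0.0]
wrist_force: [-0.6, -0.2, 0.4]
grip_width: 0.0846
```

```bash
python3 - <<'E'
from fit import *
im=snap('wrist'); save(im,'w1.png')
for d in r.cut_out('weight_500','wrist')[:4]:
    m=d['pixels']; v,u=np.nonzero(m); p=pts(im,np.c_[u,v]); h=np.percentile(p[:,2],97); k=p[p[:,2]>h-0.006]
    print(round(d['p'],2),np.round(d['bbox']),len(p),'knob',np.round(k.mean(0),4),np.round((k.min(0)+k.max(0))/2,4),np.round(np.ptp(k,axis=0),3),round(h,4))
    b=p[(p[:,2]>0.05)&(p[:,2]<0.065)]; 
    if len(b): print(' shoulder', np.round((b.min(0)+b.max(0))/2,4),np.round(np.ptp(b,axis=0),3))
E
```

```text
0.84 [256. 131. 294. 174.] 1419 knob [ 0.421  -0.3188  0.0827] [ 0.4207 -0.3189  0.0815] [0.023 0.024 0.007] 0.084
 shoulder [ 0.4205 -0.3187  0.0575] [0.039 0.04  0.015]
0.64 [272.  75. 302. 104.] 740 knob [ 0.4841 -0.3185  0.065 ] [ 0.4844 -0.3186  0.0645] [0.018 0.017 0.007] 0.0663
 shoulder [ 0.4842 -0.3191  0.0575] [0.028 0.028 0.015]
0.56 [286.  18. 315.  46.] 489 knob [ 0.5506 -0.3157  0.0534] [ 0.551  -0.3156  0.0525] [0.013 0.014 0.007] 0.0547
 shoulder [ 0.551  -0.3156  0.0531] [0.013 0.014 0.005]
```

View pics/w1.png

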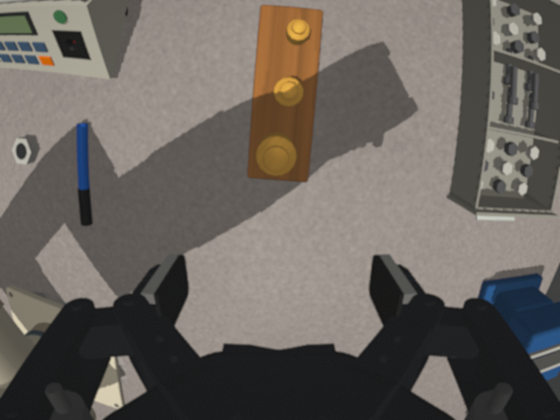

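The wrist view shows the block at (285,95), with the large weight at (276,156). Its knob measures 24 mm, its body 40 mm, and its top is at 84 mm (14+70), all matching the text. The centre is at (0.421,-0.319).

drive_tool:
  increments:
    - {"travel": [0.013,0.0045,-0.03],"rotation": [0,0,-0.03],"jaw": 0.085}
    - {"travel": [0.013,0.0045,-0.03],"rotation": [0,0,-0.03],"jaw": 0.085}
    - {"travel": [0,0,-0.04],"rotation": [0,0,0],"jaw": 0.085}
    - {"travel": [0,0,-0.035],"rotation": [0,0,0],"jaw": 0.085}
    - {"travel": [0,0,-0.03],"rotation": [0,0,0],"jaw": 0.085}
    - {"travel": [0,0,-0.025],"rotation": [0,0,0],"jaw": 0.085}
    - {"travel": [0,0,-0.0175],"rotation": [0,0,0],"jaw": 0.085}
    - {"travel": [0,0,0],"rotation": [0,0,0],"jaw": 0.085}

```text
time: 2.9
position: [0.4165, -0.3215, 0.0216]
tool_rot: [0.998, 0.064, -0.001, -0.002]
wrist_force: [-1.3, 0.1, -0.2]
grip_width: 0.0847
```

drive_tool:
  increments:
    - {"travel": [0.004,0.003,0.002],"rotation": [0,0,0],"jaw": 0.085}
    - {"travel": [0,0,0],"rotation": [0,0,0],"jaw": 0.085}

```text
time: 3.1
position: [0.423, -0.3193, 0.0272]
tool_rot: [0.998, 0.065, 0.001, 0.001]
wrist_force: [0.8, 0.1, 0.0]
grip_width: 0.0853
```

```bash
python3 - <<'E'
from h import *
im=snap('wrist'); save(im,'w2.png'); s=im['s']; print(np.round(s['position'],4), np.round(s['tool_rot'],4))
E
```

```text
[ 0.423  -0.3193  0.0272] [9.979e-01 6.460e-02 8.000e-04 8.000e-04]
```

View pics/w2.png

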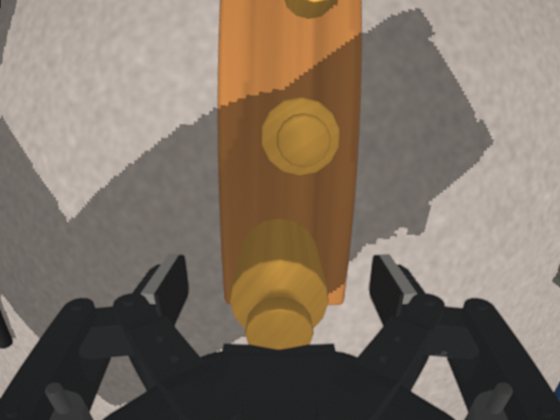

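The weight sits centred between the open fingers (knob at (280,325)). Closing now.

drive_tool:
  increments:
    - {"travel": [0,0,0],"rotation": [0,0,0],"jaw": 0.03}
    - {"travel": [0,0,0],"rotation": [0,0,0],"jaw": 0.03}
    - {"travel": [0,0,0],"rotation": [0,0,0],"jaw": 0.03}
    - {"travel": [0,0,0],"rotation": [0,0,0],"jaw": 0.03}
    - {"travel": [0,0,0],"rotation": [0,0,0],"jaw": 0.03}
  grip_force: 50

```text
time: 3.65
position: [0.4225, -0.3188, 0.0264]
tool_rot: [0.998, 0.065, 0.0, 0.001]
wrist_force: [-1.3, 0.5, 6.1]
grip_width: 0.0391
```

drive_tool:
  increments:
    - {"travel": [0,0,0.01],"rotation": [0,0,0],"jaw": 0.03}
    - {"travel": [0,0,0.025],"rotation": [0,0,0],"jaw": 0.03}
    - {"travel": [0,0,0.035],"rotation": [0,0,0],"jaw": 0.03}
    - {"travel": [0,0,0.035],"rotation": [0,0,0],"jaw": 0.03}
    - {"travel": [0,0.02,0.025],"rotation": [0,0,0],"jaw": 0.03}
    - {"travel": [0.01,0.04,0.015],"rotation": [0,0,-0.03],"jaw": 0.03}
    - {"travel": [0.01,0.04,0],"rotation": [0,0,-0.03],"jaw": 0.03}
    - {"travel": [0,0.03,0],"rotation": [0,0,-0.03],"jaw": 0.03}
    - {"travel": [0,0.01,0],"rotation": [0,0,0],"jaw": 0.03}
    - {"travel": [0,0,0],"rotation": [0,0,0],"jaw": 0.03}

```text
time: 4.65
position: [0.442, -0.177, 0.171]
tool_rot: [1.0, 0.021, -0.0, -0.0]
wrist_force: [0.0, -0.2, -5.0]
grip_width: 0.0391
```

```bash
python3 - <<'E'
from fit import *
im=snap('wrist'); save(im,'w3.png'); s=im['s']
ti=snap('top'); save(ti,'top3.png')
d=r.cut_out('scale','top')[0]; print(d['p'],d['bbox'])
for cam,i in (('wrist',im),('top',ti)):
    d=r.cut_out('scale',cam)[0]; m=d['pixels']; print(cam,d['p'],d['bbox'])
    v,u=np.nonzero(m); p=pts(i,np.c_[u,v]); q=p[(p[:,2]>0.098)&(p[:,2]<0.116)]; print(len(q),q[:,2].mean()); np.save(f'pan_{cam}.npy',q); np.save(f'sc_{cam}.npy',p)
    print(rect(i,m,0.1,0.114))
    # panel plane
    f=p[(p[:,2]>0.03)&(p[:,2]<0.09)]
    for _ in range(4):
        c=np.median(f,0); U,S,Vt=np.linalg.svd(f-f.mean(0),full_matrices=False); n=Vt[2]; n=n*np.sign(n[2]); e=(f-f.mean(0))@n; f=f[abs(e)<max(0.003,2*np.std(e))]
    print('panel n',np.round(n,4),'tilt',np.degrees(np.arccos(n[2])).round(2),'yaw',np.degrees(np.arctan2(-n[1],-n[0])).round(2),'pt',np.round(f.mean(0),4),len(f))
E
```

```text
0.7 [257.3, 93.2, 348.5, 205.3]
wrist 0.75 [0.0, 0.0, 220.5, 153.0]
11985 0.10570200359580251
(array([580.8, -18.7]), array([186.7,  70. ]), 85.63, 11385, np.float64(0.10607026726337987))
panel n [-0.7704  0.0218  0.6372] tilt 50.42 yaw -1.62 pt [ 0.5151 -0.0212  0.0618] 10788
top 0.7 [257.3, 93.2, 348.5, 205.3]
6870 0.10623905051308719
(array([645.7,  -2.5]), array([221.9, 199. ]), 86.94, 6791, np.float64(0.10632381342554076))
panel n [-0.186   0.0073  0.9825] tilt 10.73 yaw -2.25 pt [0.5308 0.0055 0.0618] 2174
```

View pics/w3.png

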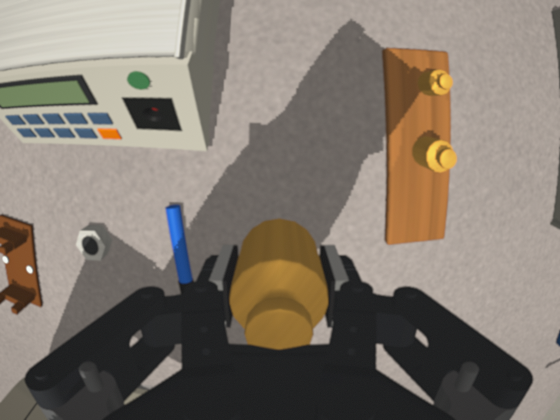

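View pics/top3.png

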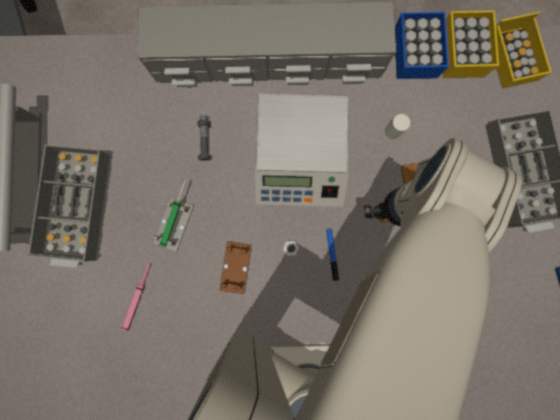

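The weight is gripped: the jaw reads 39 mm and the load 5.0 N. The wrist view shows the panel's black square around (153,114), with the well at its middle.

```bash
python3 - <<'E'
import cv2
a=cv2.imread('pics/w3.png')[0:170,0:240]; cv2.imwrite('pics/w3c.png',cv2.resize(a,None,fx=3.3,fy=3.3,interpolation=cv2.INTER_CUBIC))
a=cv2.imread('pics/top3.png')[80:220,245:365]; cv2.imwrite('pics/top3c.png',cv2.resize(a,None,fx=4,fy=4,interpolation=cv2.INTER_CUBIC))
E
```

```text
(no output)
```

View pics/w3c.png

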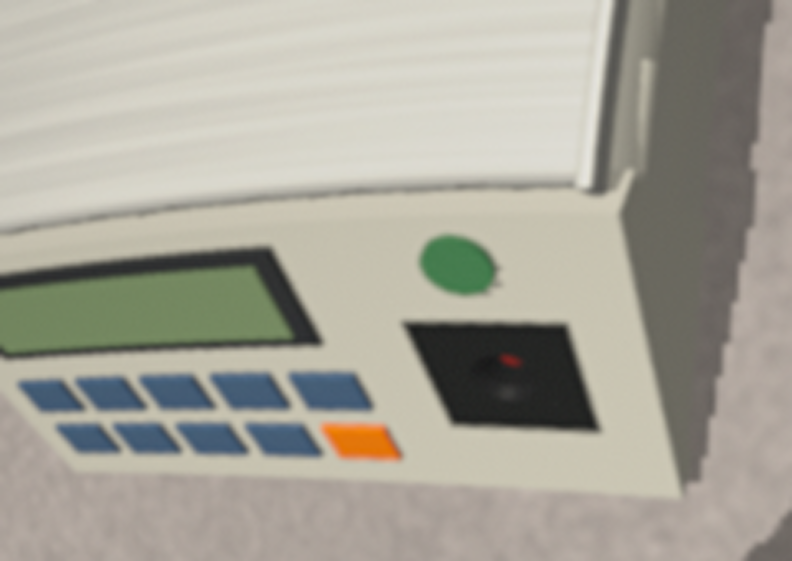

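View pics/top3c.png

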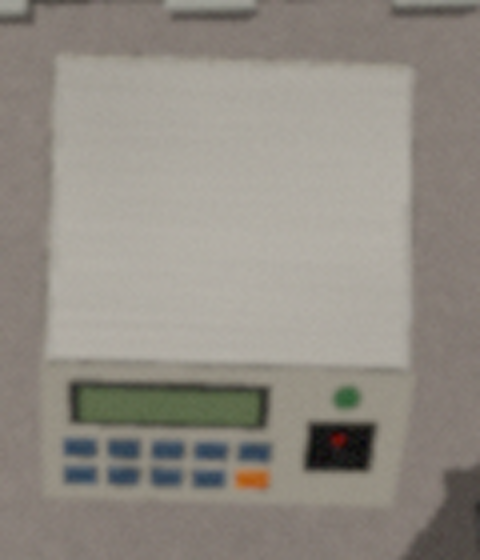

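```bash
cat > scale.py <<'E'
from fit import *
import pickle
def cams():
    return pickle.load(open('cams.pkl','rb'))
E
python3 - <<'E'
from fit import *
import pickle
# rebuild cameras without new pictures: need s and view -> take from state at that time (arm has not moved)
im=snap('wrist'); ti=snap('top')
for i in (im,ti): pass
pickle.dump((im,ti),open('cams.pkl','wb'))
W=np.array([[682,495],[622,205],[583,188]])/3.3; WM=np.array([[-170,-115,16],[-100,-115,99],[-95,-110,106]])/1000
T=np.array([[55,57],[412,68],[408,366],[47,357],[396,506],[42,497]])/4+[245,80]
TM=np.array([[95,110,106],[95,-110,106],[-95,-110,106],[-95,110,106],[-170,-115,16],[-170,115,16]])/1000
def X(p,M): c,s=np.cos(p[2]),np.sin(p[2]); return M@np.array([[c,s,0],[-s,c,0],[0,0,1]])+[p[0],p[1],0]
fw=lambda p:((proj(im,X(p,WM))-W)).ravel()
ft=lambda p:((proj(ti,X(p,TM))-T)).ravel()
for nm,f in (('w',fw),('t',ft),('both',lambda p:np.r_[fw(p),ft(p)])):
    s=least_squares(f,[0.645,0,-0.05]); print(nm,np.round(s.x[:2],4),np.degrees(s.x[2]).round(2),np.round(s.fun,1))
    p=s.x
n=np.array([-np.sin(np.radians(50)),0,np.cos(np.radians(50))])
# black square corners to panel plane in scale frame
c,sn=np.cos(p[2]),np.sin(p[2]); Rz=np.array([[c,-sn,0],[sn,c,0],[0,0,1]])
nw=Rz@n; P0=X(p,np.array([[-.17,0,.016]]))[0]
for nm,i,uv in (('w',im,np.array([[404,322],[567,323],[600,432],[452,424]])/3.3),('t',ti,np.array([[311,421],[376,423],[371,471],[305,467]])/4+[245,80])):
    o,d=line(i,uv); t=((P0-o)@nw)/(d@nw); q=o+d*t[:,None]; m=q.mean(0); print(nm,'corners in scale frame',np.round((q-[p[0],p[1],0])@Rz*1000,1).tolist(),'centre',np.round(m,4),np.round((m-[p[0],p[1],0])@Rz,4))
E
```

```text
w [ 0.6491 -0.0042] -2.82 [ 0.3  0.6 -1.3  1.6  1.  -2. ]
t [ 0.6492 -0.0027] -2.81 [ 0.5  0.  -0.3 -0.4 -0.   0.5  0.2  0.5 -1.  -0.4  0.6 -0.2]
both [ 0.6489 -0.0038] -2.71 [ 0.2  0.5 -1.6  1.6  0.6 -2.1  0.8  0.2  0.1 -0.4  0.5  0.5  0.7  0.7
 -0.4 -0.3  1.1 -0.1]
w corners in scale frame [[-122.9, -54.5, 72.2], [-123.0, -97.0, 72.0], [-150.9, -96.6, 38.8], [-150.1, -53.9, 39.8]] centre [ 0.5088 -0.0727  0.0557] [-0.1367 -0.0755  0.0557]
t corners in scale frame [[-123.8, -53.5, 71.1], [-124.1, -94.6, 70.7], [-150.8, -96.2, 38.9], [-149.3, -53.1, 40.6]] centre [ 0.5086 -0.0716  0.0553] [-0.137  -0.0743  0.0553]
```

drive_tool:
  increments:
    - {"travel": [0.0142,0.0115,0],"rotation": [0,0,0],"jaw": 0.03}
    - {"travel": [0.025,0.021,0],"rotation": [0,0,-0.02],"jaw": 0.03}
    - {"travel": [0.03,0.025,0],"rotation": [0,0,-0.02],"jaw": 0.03}
    - {"travel": [0.03,0.025,0],"rotation": [0,0,-0.02],"jaw": 0.03}
    - {"travel": [0.03,0.025,0],"rotation": [0,0,-0.02],"jaw": 0.03}
    - {"travel": [0.03,0.025,0],"rotation": [0,0,0],"jaw": 0.03}
    - {"travel": [0.025,0.021,0],"rotation": [0,0,0],"jaw": 0.03}
    - {"travel": [0.0145,0.012,0],"rotation": [0,0,0],"jaw": 0.03}
    - {"travel": [0.01,0.008,-0.01],"rotation": [0,0,0],"jaw": 0.03}
    - {"travel": [0,0,-0.02],"rotation": [0,0,0],"jaw": 0.03}

```text
time: 6.0
position: [0.6528, -0.0045, 0.1405]
tool_rot: [1.0, -0.02, 0.001, 0.0]
wrist_force: [0.5, -0.3, -5.3]
grip_width: 0.039
```

drive_tool:
  increments:
    - {"travel": [0,0,-0.006],"rotation": [0,0,0],"jaw": 0.03}
    - {"travel": [0,0,0],"rotation": [0,0,0],"jaw": 0.03}

```text
time: 6.2
position: [0.65, -0.0055, 0.1332]
tool_rot: [1.0, -0.021, -0.002, -0.0]
wrist_force: [-0.3, -0.9, -3.9]
grip_width: 0.039
```

```bash
python3 - <<'E'
from fit import *
im=snap('wrist'); save(im,'w4.png'); si=snap('side'); save(si,'s4.png'); s=r.read_state(); print(s['position'],s['wrist_force'])
E
```

```text
[ 0.65089837 -0.0055689   0.13517634] [-0.09031574  0.23801184 -3.61260667]
```

View pics/w4.png

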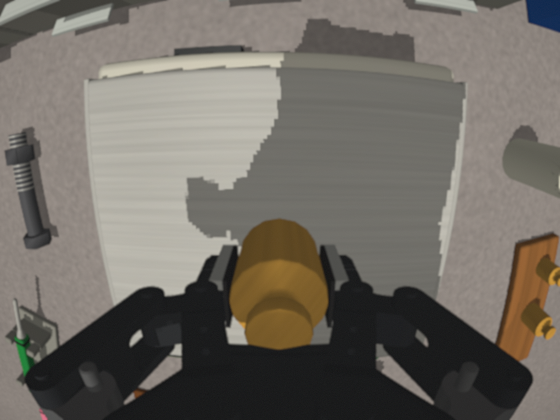

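View pics/s4.png

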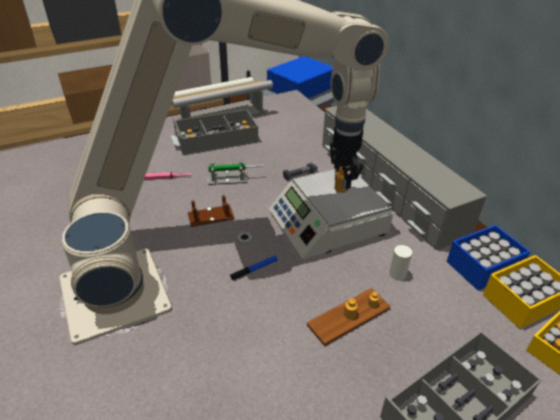

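The weight hangs about 17 mm above the middle of the pan. Lowering it gently.

drive_tool:
  increments:
    - {"travel": [0,0.002,-0.006],"rotation": [0,0,0],"jaw": 0.03}
    - {"travel": [0,0,-0.005],"rotation": [0,0,0],"jaw": 0.03}
    - {"travel": [0,0,-0.002],"rotation": [0,0,0],"jaw": 0.03}
    - {"travel": [0,0,0],"rotation": [0,0,0],"jaw": 0.03}
    - {"travel": [0,0,0],"rotation": [0,0,0],"jaw": 0.03}

```text
time: 6.8
position: [0.651, -0.0029, 0.1218]
tool_rot: [1.0, -0.02, 0.0, 0.0]
wrist_force: [-0.1, -0.4, -4.4]
grip_width: 0.0387
```

drive_tool:
  increments:
    - {"travel": [0,0,-0.001],"rotation": [0,0,0],"jaw": 0.03}
    - {"travel": [0,0,-0.001],"rotation": [0,0,0],"jaw": 0.03}
    - {"travel": [0,0,0],"rotation": [0,0,0],"jaw": 0.03}

```text
time: 7.1
position: [0.6509, -0.0029, 0.1197]
tool_rot: [1.0, -0.02, -0.0, -0.0]
wrist_force: [0.6, 0.4, -4.4]
grip_width: 0.039
```

drive_tool:
  increments:
    - {"travel": [0,0,-0.0007],"rotation": [0,0,0],"jaw": 0.03}
    - {"travel": [0,0,0],"rotation": [0,0,0],"jaw": 0.03}

```text
time: 7.3
position: [0.651, -0.0029, 0.119]
tool_rot: [1.0, -0.02, -0.0, -0.0]
wrist_force: [0.4, -0.1, -4.6]
grip_width: 0.0388
```

drive_tool:
  increments:
    - {"travel": [0,0,-0.0007],"rotation": [0,0,0],"jaw": 0.03}
    - {"travel": [0,0,0],"rotation": [0,0,0],"jaw": 0.03}

```text
time: 7.5
position: [0.6511, -0.0029, 0.1186]
tool_rot: [1.0, -0.02, 0.0, 0.0]
wrist_force: [-0.1, -0.1, -3.1]
grip_width: 0.0391
```

drive_tool:
  increments:
    - {"travel": [0,0,-0.0005],"rotation": [0,0,0],"jaw": 0.03}
    - {"travel": [0,0,0],"rotation": [0,0,0],"jaw": 0.03}

```text
time: 7.7
position: [0.6511, -0.0029, 0.1185]
tool_rot: [1.0, -0.02, 0.0, 0.0]
wrist_force: [-2.8, 0.3, 2.7]
grip_width: 0.0389
```

It is in contact at the expected height (z 0.1185). Releasing.

drive_tool:
  increments:
    - {"travel": [0,0,0],"rotation": [0,0,0],"jaw": 0.042}
    - {"travel": [0,0,0],"rotation": [0,0,0],"jaw": 0.05}
    - {"travel": [0,0,0],"rotation": [0,0,0],"jaw": 0.07}
    - {"travel": [0,0,0],"rotation": [0,0,0],"jaw": 0.07}
    - {"travel": [0,0,0],"rotation": [0,0,0],"jaw": 0.07}

```text
time: 8.2
position: [0.6511, -0.0029, 0.1179]
tool_rot: [1.0, -0.02, 0.0, 0.0]
wrist_force: [-1.0, 0.6, 0.0]
grip_width: 0.07
```

drive_tool:
  increments:
    - {"travel": [0,0,0.01],"rotation": [0,0,0],"jaw": 0.08}
    - {"travel": [0,0,0.02],"rotation": [0,0,0],"jaw": 0.08}
    - {"travel": [0,0,0.03],"rotation": [0,0,0],"jaw": 0.08}
    - {"travel": [0,0,0.04],"rotation": [0,0,0],"jaw": 0.08}
    - {"travel": [-0.02,0,0.03],"rotation": [0,0,-0.03],"jaw": 0.08}
    - {"travel": [-0.04,0,0],"rotation": [0,0,-0.03],"jaw": 0.08}
    - {"travel": [-0.04,0,0],"rotation": [0,0,-0.03],"jaw": 0.08}
    - {"travel": [-0.04,0,0],"rotation": [0,0,-0.03],"jaw": 0.08}
    - {"travel": [-0.02,0,0],"rotation": [0,0,0],"jaw": 0.08}
    - {"travel": [0,0,0],"rotation": [0,0,0],"jaw": 0.08}

```text
time: 9.2
position: [0.4888, -0.0027, 0.2497]
tool_rot: [0.997, -0.08, 0.001, 0.0]
wrist_force: [0.3, 0.6, 0.1]
grip_width: 0.0806
```

```bash
python3 - <<'E'
from fit import *
import pickle
im=snap('wrist'); save(im,'w5.png'); s=im['s']; print(np.round(s['position'],4),np.round(s['tool_rot'],4),np.round(s['qpos'],3),s['time'])
pickle.dump(im,open('w5.pkl','wb'))
for d in r.cut_out('weight_500','wrist')[:3]:
    m=d['pixels']; v,u=np.nonzero(m); p=pts(im,np.c_[u,v]); h=np.percentile(p[:,2],97); k=p[p[:,2]>h-0.006]
    print(round(d['p'],2),np.round(d['bbox']),len(p),'knob',np.round(k.mean(0),4),np.round(np.ptp(k,axis=0),3),round(h,4))
for d in r.cut_out('stylus','wrist')[:3]: print(d['p'],d['bbox'])
for d in r.cut_out('scale','wrist')[:1]: print(d['p'],d['bbox'],rect(im,d['pixels'],0.103,0.112))
E
```

```text
[ 0.4888 -0.0027  0.2497] [ 9.968e-01 -8.010e-02  9.000e-04  1.000e-04] [-0.177  0.148 -0.076  1.345 -0.     3.125] 9.2
0.8 [219.   0. 269.  34.] 1491 knob [ 6.384e-01 -5.000e-04  1.722e-01] [0.006 0.017 0.008] 0.1734
0.66 [493. 132. 528. 157.] 640 knob [ 0.4853 -0.3158  0.0644] [0.017 0.016 0.007] 0.0659
0.8 [39.0, 171.2, 61.6, 293.2]
0.43 [58.7, 302.7, 60.6, 316.0]
0.43 [27.5, 197.1, 82.5, 287.6]
0.94 [130.7, 0.9, 385.5, 192.0] (array([6.207e+02, 2.000e-01]), array([222.9, 136. ]), 86.97, 27729, np.float64(0.10621903704031709))
```

View pics/w5.png

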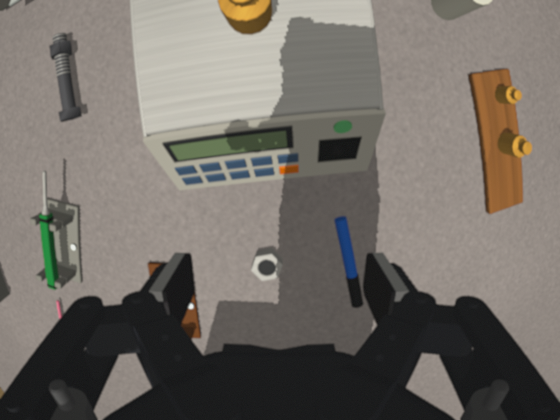

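The weight stands on the pan. The wrist joint is close to its limit (3.125 of 3.14), so I turn the tool the long way to the half-turned grasp while moving to the stylus.

drive_tool:
  increments:
    - {"travel": [0,0.016,0],"rotation": [0,0,0.14],"jaw": 0.06}
    - {"travel": [0,0.016,0],"rotation": [0,0,0.14],"jaw": 0.06}
    - {"travel": [0,0.016,0],"rotation": [0,0,0.14],"jaw": 0.06}
    - {"travel": [0,0.016,0],"rotation": [0,0,0.14],"jaw": 0.06}
    - {"travel": [0,0.016,0],"rotation": [0,0,0.14],"jaw": 0.06}
    - {"travel": [0,0.016,0],"rotation": [0,0,0.14],"jaw": 0.06}
    - {"travel": [0,0.016,0],"rotation": [0,0,0.14],"jaw": 0.06}
    - {"travel": [0,0.016,0],"rotation": [0,0,0.14],"jaw": 0.06}
    - {"travel": [0,0.016,0],"rotation": [0,0,0.14],"jaw": 0.06}
    - {"travel": [0,0.016,0],"rotation": [0,0,0.14],"jaw": 0.06}

```text
time: 10.4
position: [0.4919, 0.158, 0.2473]
tool_rot: [0.812, 0.583, -0.0, -0.0]
wrist_force: [0.2, 0.2, -0.4]
grip_width: 0.0601
```

drive_tool:
  increments:
    - {"travel": [-0.003,0.016,0],"rotation": [0,0,0.14],"jaw": 0.06}
    - {"travel": [-0.003,0.016,0],"rotation": [0,0,0.14],"jaw": 0.06}
    - {"travel": [-0.003,0.016,0],"rotation": [0,0,0.14],"jaw": 0.06}
    - {"travel": [-0.003,0.016,0],"rotation": [0,0,0.14],"jaw": 0.06}
    - {"travel": [-0.003,0.016,0],"rotation": [0,0,0.14],"jaw": 0.06}
    - {"travel": [-0.003,0.016,0],"rotation": [0,0,0.14],"jaw": 0.06}
    - {"travel": [-0.003,0.016,0],"rotation": [0,0,0.14],"jaw": 0.06}
    - {"travel": [-0.003,0.016,0],"rotation": [0,0,0.14],"jaw": 0.06}
    - {"travel": [-0.003,0.016,0],"rotation": [0,0,0.14],"jaw": 0.06}
    - {"travel": [-0.003,0.016,0],"rotation": [0,0,0.13],"jaw": 0.06}

```text
time: 11.4
position: [0.4616, 0.3183, 0.2472]
tool_rot: [0.25, 0.968, -0.0, -0.0]
wrist_force: [0.2, -0.5, 0.4]
grip_width: 0.0602
```

drive_tool:
  increments:
    - {"travel": [0,0.005,0],"rotation": [0,0,0.13],"jaw": 0.06}
    - {"travel": [0,0,0],"rotation": [0,0,0],"jaw": 0.06}

```text
time: 11.6
position: [0.4615, 0.3233, 0.2471]
tool_rot: [0.188, 0.982, -0.0, -0.0]
wrist_force: [-0.6, -0.0, -0.3]
grip_width: 0.06
```

```bash
python3 - <<'E'
from fit import *
import pickle
im=snap('wrist'); save(im,'w6.png'); s=im['s']; print(np.round(s['position'],4),np.round(s['tool_rot'],4),np.round(s['qpos'],3),s['time'])
pickle.dump(im,open('w6.pkl','wb'))
for d in r.cut_out('stylus','wrist')[:3]:
    print(d['p'],d['bbox']); m=d['pixels']; v,u=np.nonzero(m); p=pts(im,np.c_[u,v]); print(rect(im,m,0.03,0.06), np.round(np.percentile(p[:,2],[5,50,95]),4))
for d in r.cut_out('stylus_rest','wrist')[:2]:
    print(d['p'],d['bbox'],rect(im,d['pixels'],0.003,0.014))
E
```

```text
[0.4615 0.3233 0.2471] [ 1.882e-01  9.821e-01 -3.000e-04 -4.000e-04] [0.462 0.279 0.09  1.383 0.    0.841] 11.6
0.93 [275.2, 96.4, 297.7, 254.5]
(array([464.8, 331.4]), array([ 16.3, 176.2]), 70.5, 1939, np.float64(0.05139183339521733)) [0.0465 0.052  0.0533]
0.63 [297.0, 0.0, 309.4, 48.5]
(array([0., 0.]), array([0., 0.]), 0.0, 0, np.float64(nan)) [0.0085 0.0107 0.0134]
0.89 [85.7, 55.8, 166.2, 167.3] (array([320.4, 180.2]), array([ 67.3, 130.3]), 80.28, 3937, np.float64(0.008151609115261917))
0.7 [259.8, 89.0, 314.0, 199.6] (array([438. , 342.9]), array([ 66.5, 130.9]), 69.32, 3569, np.float64(0.008264095552070971))fit.py:7: RuntimeWarning: Mean of empty slice.
  c,s,a=cv2.minAreaRect((p[:,:2]*1000).astype(np.float32)); return np.round(c,1),np.round(s,1),round(a,2),len(p),p[:,2].mean()
  ret = ret.dtype.type(ret / rcount)
```

View pics/w6.png

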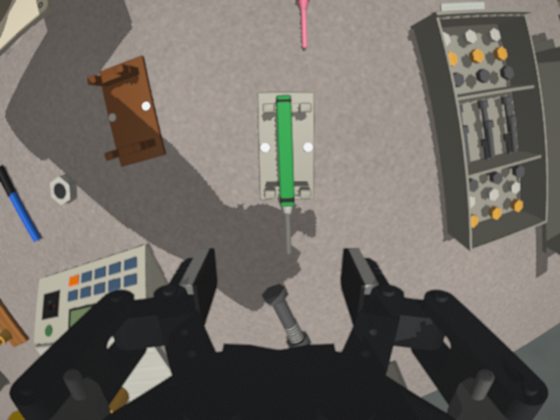

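```bash
python3 - <<'E'
from fit import *
import pickle
im=pickle.load(open('w6.pkl','rb')); print(r.read_state()['time'])
for nm,i,z in (('w',im,None),('t',pickle.load(open('cams.pkl','rb'))[1],None)):
    f=cv2.cvtColor(i['frame'],cv2.COLOR_RGB2HSV); m=(f[...,0]>50)&(f[...,0]<80)&(f[...,1]>110)
    n,l,st,ce=cv2.connectedComponentsWithStats(m.astype(np.uint8)); k=[j for j in range(1,n) if st[j,4]>100]
    for j in k:
        v,u=np.nonzero(l==j); p=pts(i,np.c_[u,v]); p0=atz(i,np.c_[u,v],0.052)
        t=p[p[:,2]>0.046]
        if len(t)<50: print(nm,'skip',st[j]); continue
        for q in (t,p0):
            c,s,a=cv2.minAreaRect((q[:,:2]*1000).astype(np.float32)); print(nm,st[j],np.round(c,1),np.round(s,1),round(a,2),'z',q[:,2].mean().round(4),'mean',q.mean(0).round(4))
# tip end view: rod
E
```

```text
11.75
w [ 277  101   17   97 1332] [436.1 341.2] [ 15.  102.5] 70.32 z 0.0522 mean [0.4355 0.3412 0.0522]
w [ 277  101   17   97 1332] [436.  341.2] [ 15.  102.3] 70.29 z 0.052 mean [0.4355 0.3412 0.052 ]
t [161 202  19  44 253] [437.  338.6] [ 16.3 114.9] 71.08 z 0.0519 mean [0.4373 0.3384 0.0519]
t [161 202  19  44 253] [437.1 338.5] [ 15.5 114.7] 70.43 z 0.052 mean [0.4373 0.3383 0.052 ]
```

The green handle's centre is at (0.4365, 0.341), its top at 52 mm (36+16), its yaw about -19.6°. The wrist and top views agree within 3 mm. I tilt the tool 20° towards the tip direction so the press needs less tilt later.

drive_tool:
  increments:
    - {"travel": [-0.004,0.003,-0.02],"rotation": [0,0,0.036],"jaw": 0.06}
    - {"travel": [-0.005,0.004,-0.03],"rotation": [-0.039,-0.11,0],"jaw": 0.06}
    - {"travel": [-0.005,0.004,-0.03],"rotation": [-0.039,-0.11,0],"jaw": 0.06}
    - {"travel": [-0.005,0.0045,-0.03],"rotation": [-0.039,-0.11,0],"jaw": 0.06}
    - {"travel": [0,0,-0.017],"rotation": [0,0,0],"jaw": 0.05}
    - {"travel": [0,0,0],"rotation": [0,0,0],"jaw": 0.05}
    - {"travel": [0,0,0],"rotation": [0,0,0],"jaw": 0.05}

```text
time: 12.45
position: [0.4427, 0.3377, 0.1216]
tool_rot: [0.17, 0.97, -0.029, 0.172]
wrist_force: [0.3, -0.6, 0.7]
grip_width: 0.05
```

```bash
python3 - <<'E'
from fit import *
im=snap('wrist'); save(im,'w7.png'); s=im['s']; print(np.round(s['position'],4),np.round(R.from_quat(s['tool_rot']).as_matrix(),3).tolist(),np.round(s['qpos'],3),s['time'])
i=im
f=cv2.cvtColor(i['frame'],cv2.COLOR_RGB2HSV); m=(f[...,0]>50)&(f[...,0]<80)&(f[...,1]>110)
n,l,st,ce=cv2.connectedComponentsWithStats(m.astype(np.uint8)); k=[j for j in range(1,n) if st[j,4]>300]
for j in k:
    v,u=np.nonzero(l==j); p=pts(i,np.c_[u,v]); q=p[p[:,2]>0.048]
    if len(q)<50: continue
    c,s,a=cv2.minAreaRect((q[:,:2]*1000).astype(np.float32)); print(st[j],np.round(c,1),np.round(s,1),round(a,2),'z',q[:,2].mean().round(4),'mean',q.mean(0).round(4))
E
```

```text
[0.4427 0.3377 0.1216] [[-0.883, 0.34, 0.323], [0.321, 0.94, -0.114], [-0.343, 0.003, -0.939]] [ 0.654  0.232 -0.36   0.781 -0.292  0.972] 12.45
[266  82  27  13 322] [383.2 360.4] [14.9  5.6] 70.25 z 0.0515 mean [0.3829 0.3602 0.0515]
[ 266   99   26  136 3116] [436.7 341.3] [ 14.8 103.8] 70.58 z 0.0522 mean [0.4305 0.3434 0.0522]
```

View pics/w7.png

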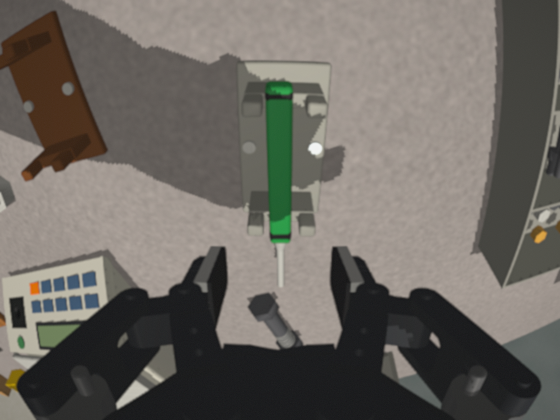

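The handle is centred between the jaws at x=279 in the view. Descending.

drive_tool:
  increments:
    - {"travel": [0,0.001,-0.03],"rotation": [0,0,0],"jaw": 0.05}
    - {"travel": [0,0,-0.03],"rotation": [0,0,0],"jaw": 0.05}
    - {"travel": [0,0,-0.02],"rotation": [0,0,0],"jaw": 0.05}
    - {"travel": [0,0,-0.01],"rotation": [0,0,0],"jaw": 0.05}
    - {"travel": [0,0,-0.005],"rotation": [0,0,0],"jaw": 0.05}
    - {"travel": [0,0,0],"rotation": [0,0,0],"jaw": 0.05}
    - {"travel": [0,0,0],"rotation": [0,0,0],"jaw": 0.05}

```text
time: 13.2
position: [0.4428, 0.339, 0.027]
tool_rot: [0.17, 0.97, -0.028, 0.172]
wrist_force: [-0.4, 0.1, 0.0]
grip_width: 0.05
```

drive_tool:
  increments:
    - {"travel": [0,0,0],"rotation": [0,0,0],"jaw": 0.025}
    - {"travel": [0,0,0],"rotation": [0,0,0],"jaw": 0.01}
    - {"travel": [0,0,0],"rotation": [0,0,0],"jaw": 0.01}
    - {"travel": [0,0,0],"rotation": [0,0,0],"jaw": 0.01}
    - {"travel": [0,0,0],"rotation": [0,0,0],"jaw": 0.01}
  grip_force: 60

```text
time: 13.7
position: [0.4423, 0.3389, 0.0267]
tool_rot: [0.169, 0.97, -0.029, 0.172]
wrist_force: [-1.4, -0.1, 6.3]
grip_width: 0.0148
```

drive_tool:
  increments:
    - {"travel": [0,0,0.005],"rotation": [0,0,0],"jaw": 0.01}
    - {"travel": [0,0,0.02],"rotation": [0,0,0],"jaw": 0.01}
    - {"travel": [0,0,0.03],"rotation": [0,0,0],"jaw": 0.01}
    - {"travel": [0,0,0.04],"rotation": [0,0,0],"jaw": 0.01}
    - {"travel": [0,0,0.04],"rotation": [0,0,0],"jaw": 0.01}
    - {"travel": [0,0,0.02],"rotation": [0,0,0],"jaw": 0.01}
    - {"travel": [0,0,0],"rotation": [0,0,0],"jaw": 0.01}

```text
time: 14.4
position: [0.443, 0.3394, 0.1845]
tool_rot: [0.17, 0.97, -0.027, 0.174]
wrist_force: [0.0, -0.0, -1.1]
grip_width: 0.015
```

```bash
python3 - <<'E'
from fit import *
import pickle
im=snap('wrist'); save(im,'w8.png'); s=im['s']; print(np.round(s['position'],4),np.round(s['qpos'],3),s['time'],s['wrist_force'],s['grip_width'])
pickle.dump(im,open('w8.pkl','wb'))
E
```

```text
[0.443  0.3394 0.1845] [ 0.656  0.185 -0.251  0.934 -0.292  0.973] 14.4 [ 0.04445718 -0.01391548 -1.08844391] 0.015002430365629921
```

View pics/w8.png

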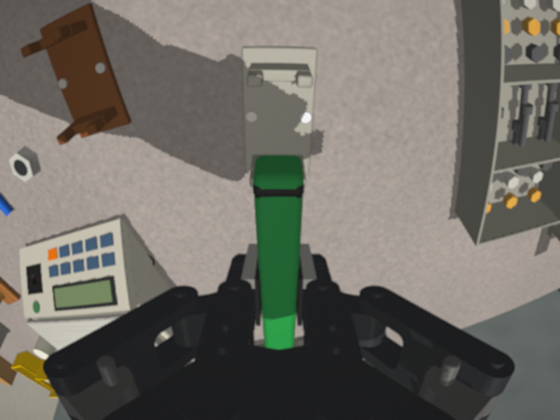

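The stylus is held: the jaw reads 15 mm and the load is about 1 N. The rest is visible, empty, at (280,105), and the tip is hidden behind the gripper. I carry it high to the panel and check with the fixed cameras.

drive_tool:
  increments:
    - {"travel": [0,-0.02,0.03],"rotation": [0,0,0.073],"jaw": 0.01}
    - {"travel": [0,-0.04,0.02],"rotation": [0,0,0.073],"jaw": 0.01}
    - {"travel": [0,-0.04,0],"rotation": [0,0,0.073],"jaw": 0.01}
    - {"travel": [0,-0.04,0],"rotation": [0,0,0.073],"jaw": 0.01}
    - {"travel": [-0.005,-0.04,0],"rotation": [0.0056,0.116,0],"jaw": 0.01}
    - {"travel": [-0.01,-0.04,0],"rotation": [0.0056,0.116,0],"jaw": 0.01}
    - {"travel": [-0.015,-0.04,0],"rotation": [0.0056,0.116,0],"jaw": 0.01}
    - {"travel": [-0.015,-0.04,0],"rotation": [0.0056,0.116,0],"jaw": 0.01}
    - {"travel": [-0.015,-0.04,0],"rotation": [0.0056,0.116,0],"jaw": 0.01}
    - {"travel": [-0.01,-0.04,0],"rotation": [0.0056,0.116,0],"jaw": 0.01}

```text
time: 15.45
position: [0.3707, -0.0429, 0.2303]
tool_rot: [0.027, 0.984, 0.004, -0.175]
wrist_force: [1.0, -0.1, -2.6]
grip_width: 0.0152
```

drive_tool:
  increments:
    - {"travel": [0,-0.02,0],"rotation": [0,0,0],"jaw": 0.01}
    - {"travel": [0,0,0],"rotation": [0,0,0],"jaw": 0.01}

```text
time: 15.65
position: [0.3719, -0.0635, 0.2288]
tool_rot: [0.028, 0.984, 0.004, -0.175]
wrist_force: [-0.3, -0.4, 0.3]
grip_width: 0.0153
```

```bash
python3 - <<'E'
from fit import *
s=r.read_state(); print(np.round(s['position'],4),np.round(R.from_quat(s['tool_rot']).as_matrix(),3).tolist(),np.round(s['qpos'],3),s['time'])
E
```

```text
[ 0.3719 -0.0635  0.2288] [[-0.937, 0.057, -0.343], [0.054, 0.998, 0.018], [0.344, -0.001, -0.939]] [-0.32   0.203 -0.12   1.587 -0.091 -0.248] 15.65
```

drive_tool:
  increments:
    - {"travel": [0.002,-0.0005,-0.025],"rotation": [0,0,0.009],"jaw": 0.01}
    - {"travel": [0.003,-0.001,-0.03],"rotation": [0,0,0],"jaw": 0.01}
    - {"travel": [0.003,-0.001,-0.03],"rotation": [0,0,0],"jaw": 0.01}
    - {"travel": [0,0,0],"rotation": [0,0,0],"jaw": 0.01}
    - {"travel": [0,0,0],"rotation": [0,0,0],"jaw": 0.01}

```text
time: 16.15
position: [0.3794, -0.0632, 0.1461]
tool_rot: [0.022, 0.985, 0.003, -0.173]
wrist_force: [-0.2, -0.0, -0.8]
grip_width: 0.0148
```

```bash
cat > sty.py <<'E'
from fit import *
Rg=R.from_quat([0.169,0.97,-0.029,0.172]); Rs=R.from_euler('z',-19.4,degrees=True)
Rts=Rg.inv()*Rs   # stylus in tool
hc=Rg.inv().apply(np.array([0.4367,0.3413,0.044])-np.array([0.4423,0.3389,0.0267]))
tip_t=hc+Rts.apply([0.12,0,0])
def sty(s):
    Rw=R.from_quat(s['tool_rot']); return Rw.apply(tip_t)+s['position'],(Rw*Rts).as_matrix(),Rw.apply(hc)+s['position']
yaw=np.radians(-2.75); Rsc=R.from_euler('z',yaw).as_matrix()
n=Rsc@[-np.sin(np.radians(50)),0,np.cos(np.radians(50))]
S=np.array([0.5087,-0.0722,0.0555])
E
python3 - <<'E'
from sty import *
s=r.read_state(); tip,M,h=sty(s); print('pos',np.round(s['position'],4),'q',np.round(s['qpos'],3),s['time'],'tip',np.round(tip,4),'axis',np.round(M[:,0],3),'want',np.round(-n,3))
w=tip-S; print('height over panel',w@n,'off axis',np.round(Rsc.T@(w-(w@n)*n),4))
for c in ('side','top','wrist'):
    im=snap(c); f=im['frame'].copy()
    P=np.array([tip,h,S,S-0.009*n]); q=proj(im,P); print(c,np.round(q,1).tolist())
    save(im,f'h_{c}.png')
    if c!='wrist':
        u,v=q[2].astype(int); a=(max(u-70,0),max(v-60,0),u+70,v+60); print(a); save(im,f'hc_{c}.png',a,5)
        import pickle; pickle.dump(im,open(f'h_{c}.pkl','wb'))
E
```

```text
pos [ 0.3794 -0.0632  0.1461] q [-0.313  0.262 -0.26   1.385 -0.092 -0.253] 16.15 tip [ 0.4777 -0.0665  0.086 ] axis [ 0.765 -0.028 -0.643] want [ 0.765 -0.037 -0.643]
height over panel 0.043554848715771394 off axis [0.0021 0.0042 0.0025]
side [[296.4, 228.8], [264.1, 215.0], [307.2, 235.4], [309.4, 236.3]]
(np.int64(237), np.int64(175), np.int64(377), np.int64(295))
top [[330.1, 202.2], [334.3, 238.9], [330.4, 191.4], [330.2, 189.0]]
(np.int64(260), np.int64(131), np.int64(400), np.int64(251))
wrist [[279.6, 381.3], [278.5, 279.4], [274.3, 396.0], [274.4, 399.2]]
```

View pics/hc_side.png

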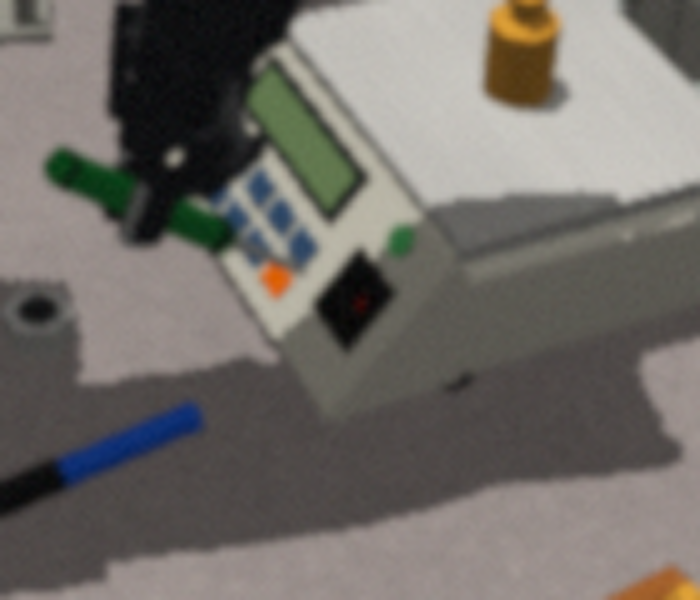

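View pics/hc_top.png

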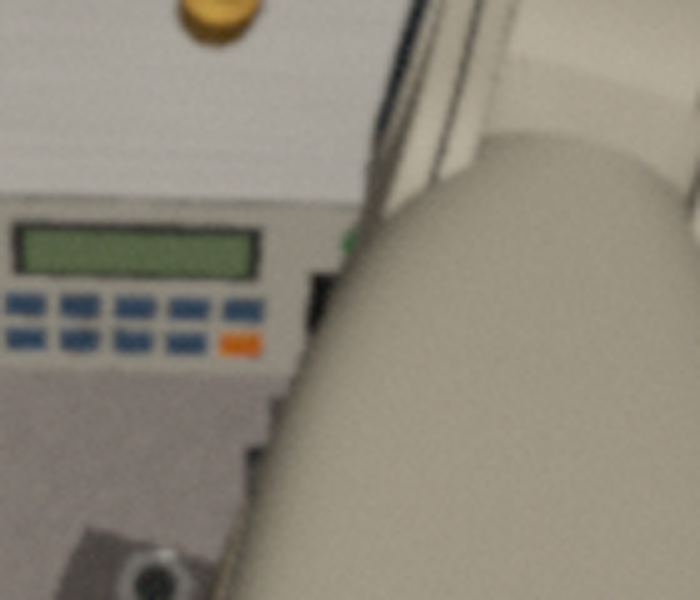

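View pics/h_wrist.png

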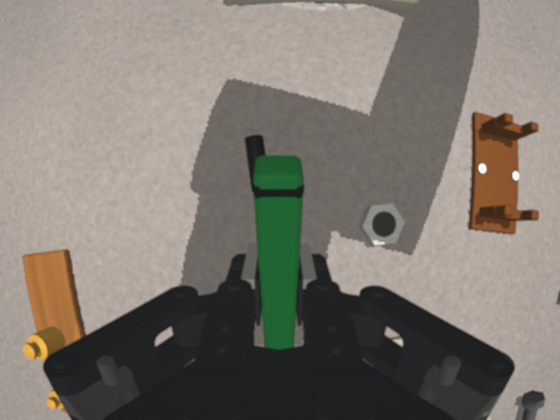

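The side crop shows the stylus tip at pixel (296,227), the red button at (309,235), and the weight upright on the pan. Both points sit 1 to 1.5 px from my predictions, in the same direction. I refine the button's place with the earlier wrist picture.

```bash
python3 - <<'E'
from sty import *
import pickle
im=pickle.load(open('w5.pkl','rb')); save(im,'w5c.png',(290,90,400,200),6)
f=im['frame'].astype(int); x0,y0=310,125; sub=f[y0:175,x0:375]; m=(sub.max(2)<60).astype(np.uint8); n_,l,st,ce=cv2.connectedComponentsWithStats(m); j=1+np.argmax(st[1:,4]); print(st[j],ce[j]+[x0,y0])
cn=max(cv2.findContours((l==j).astype(np.uint8),0,2)[0],key=cv2.contourArea)
ap=cv2.approxPolyDP(cv2.convexHull(cn),4,True)[:,0]+[x0,y0]; print(ap.tolist())
v,u=np.nonzero(l==j); p=pts(im,np.c_[u+x0,v+y0]); print('depth mean',p.mean(0).round(4), 'min-max mid',((p.min(0)+p.max(0))/2).round(4))
o,d=line(im,np.array([ce[j]+[x0,y0]])); t=((S-o)@n)/(d@n); print('on plane',np.round(o+d*t[:,None],4), 'S',S)
# plane offset check from depth on beige panel around
w=p-S; print('plane off',np.median(w@n))
# red pixels
g=sub; red=(g[...,0]>g[...,1]*1.6)&(g[...,0]>50); print('red',np.argwhere(red)[:,::-1].mean(0)+[x0,y0] if red.any() else None)
E
```

```text
[  8  12  43  25 836] [338.15789474 148.73444976]
[[360, 137], [354, 158], [318, 160], [320, 140]]
depth mean [ 0.5096 -0.0689  0.0564] min-max mid [ 0.509 -0.069  0.056]
on plane [[ 0.5097 -0.0688  0.0565]] S [ 0.5087 -0.0722  0.0555]
plane off 0.00040273506868957214
red None
```

View pics/w5c.png

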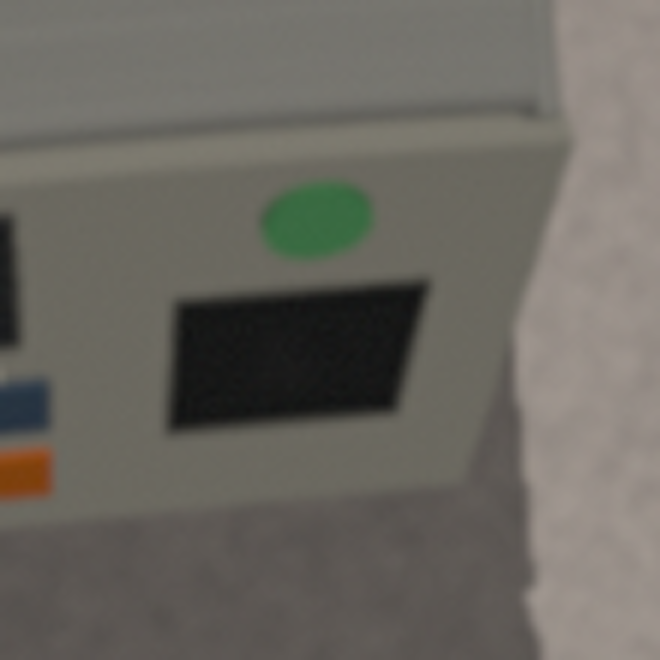

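```bash
python3 - <<'E'
from sty import *
import pickle
# known TCP-frame weight pose after release: (0.6494,-0.0029), top .176
for c in ('side','top'):
    im=snap(c)
    for d in r.cut_out('weight_500',c):
        m=d['pixels']; v,u=np.nonzero(m); p=pts(im,np.c_[u,v])
        if len(p)<20 or p[:,2].max()<0.15: continue
        h=np.percentile(p[:,2],97); k=p[p[:,2]>h-0.006]
        P=np.array([[0.6494,-0.0029,0.176]]); b=d['bbox']
        print(c,round(d['p'],2),np.round(b,1),'knob',np.round(k.mean(0),4),round(h,4))
        # silhouette compare
        a=np.linspace(0,2*np.pi,60); cyl=np.vstack([np.c_[0.6494+rr*np.cos(a),-0.0029+rr*np.sin(a),0*a+z] for rr,z in ((.02,.106),(.02,.154),(.012,.176))])
        q=proj(im,cyl); print('pred bbox',np.round([q[:,0].min(),q[:,1].min(),q[:,0].max(),q[:,1].max()],1))
    f=im['frame'].astype(int); red=(f[...,0]>f[...,1]*2)&(f[...,0]>f[...,2]*2)&(f[...,0]>60); q=proj(im,S-0.009*n)[0].astype(int)
    y,x=np.nonzero(red[q[1]-12:q[1]+12,q[0]-12:q[0]+12]); print(c,'red centroid',x.mean()+q[0]-12 if len(x) else None,y.mean()+q[1]-12 if len(x) else None,len(x),'pred',proj(im,S-0.009*n))
E
```

```text
side 0.82 [331.6 173.4 350.2 194.8] knob [ 0.6487 -0.0071  0.1731] 0.1743
pred bbox [332.5 169.7 348.6 197. ]
side red centroid None None 0 pred [[309.35900559 236.30857144]]
top 0.81 [294.2 117.4 313.7 142.6] knob [ 0.6492 -0.0031  0.1747] 0.1767
pred bbox [294.7 118.8 312.5 140.7]
top 0.31 [256.4  95.9 350.4 203.4] knob [0.6511 0.006  0.1081] 0.1096
pred bbox [294.7 118.8 312.5 140.7]
top red centroid None None 0 pred [[330.188214   189.03580597]]
```

The top camera and the arm agree on the weight within 0.3 mm, at (0.649,-0.003). I keep the button estimate and align the stylus.

drive_tool:
  increments:
    - {"travel": [-0.0022,-0.0026,-0.0025],"rotation": [0,0,-0.011],"jaw": 0.01}
    - {"travel": [0.0115,-0.0006,-0.0096],"rotation": [0,0,0],"jaw": 0.01}
    - {"travel": [0.0138,-0.0006,-0.0116],"rotation": [0,0,0],"jaw": 0.01}
    - {"travel": [0,0,0],"rotation": [0,0,0],"jaw": 0.01}
    - {"travel": [0,0,0],"rotation": [0,0,0],"jaw": 0.01}

```text
time: 17.0
position: [0.403, -0.0677, 0.1217]
tool_rot: [0.027, 0.984, 0.004, -0.173]
wrist_force: [0.1, -0.1, -1.2]
grip_width: 0.0148
```

```bash
sed -i 's/-0.0722,0.0555/-0.0718,0.0555/' sty.py; cat > chk.py <<'E'
from sty import *
import sys
s=r.read_state(); tip,M,h=sty(s); print('pos',np.round(s['position'],4),s['time'],'F',np.round(s['wrist_force'],1),'Faxial',round(s['wrist_force']@n,1),'tip',np.round(tip,4),'axis',np.round(M[:,0],3),'want',np.round(-n,3))
w=tip-S; print('height over panel',round(w@n,4),'off axis',np.round(Rsc.T@(w-(w@n)*n),4))
if len(sys.argv)>1:
    im=snap('side'); print(np.round(proj(im,np.array([tip,h,S,S-0.009*n])),1).tolist()); save(im,sys.argv[1],(272,200,342,260),10)
E
python3 chk.py p1.png
```

```text
pos [ 0.403  -0.0677  0.1217] 17.0 F [ 0.1 -0.1 -1.2] Faxial -0.8 tip [ 0.5012 -0.0721  0.0616] axis [ 0.765 -0.037 -0.643] want [ 0.765 -0.037 -0.643]
height over panel 0.0096 off axis [-0.0001 -0.0007 -0.0001]
[[304.8, 234.5], [273.4, 221.0], [307.1, 235.3], [309.3, 236.2]]
```

View pics/p1.png

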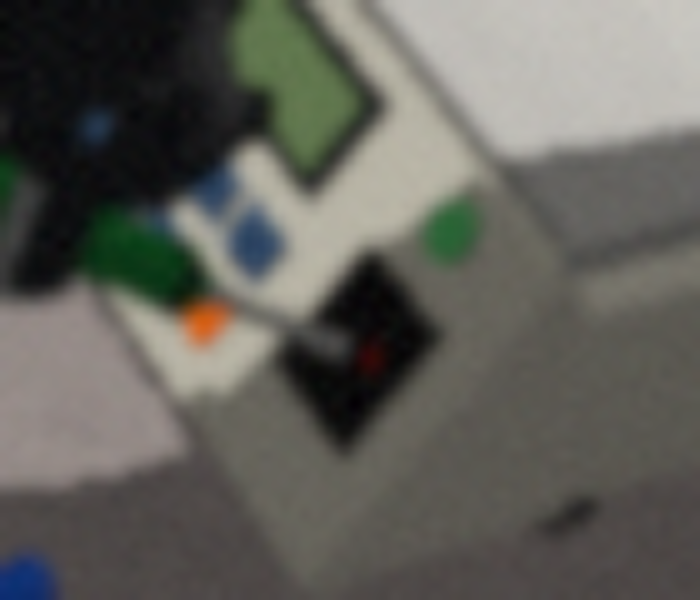

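The rod points straight at the red button in the side view: its line runs from (210,285) through its end at (350,350) to the red at (372,357). Now entering the well.

drive_tool:
  increments:
    - {"travel": [0.0054,0,-0.0045],"rotation": [0,0,0],"jaw": 0.01}
    - {"travel": [0.0053,0,-0.0045],"rotation": [0,0,0],"jaw": 0.01}
    - {"travel": [0,0,0],"rotation": [0,0,0],"jaw": 0.01}
    - {"travel": [0,0,0],"rotation": [0,0,0],"jaw": 0.01}

```text
time: 17.45
position: [0.4138, -0.0677, 0.1131]
tool_rot: [0.027, 0.985, 0.004, -0.173]
wrist_force: [0.3, -0.4, -0.9]
grip_width: 0.0148
```

```bash
python3 chk.py p2.png
```

```text
pos [ 0.4138 -0.0677  0.1131] 17.45 F [ 0.3 -0.4 -0.9] Faxial -0.8 tip [ 0.5121 -0.0721  0.0531] axis [ 0.765 -0.038 -0.642] want [ 0.765 -0.037 -0.643]
height over panel -0.0041 off axis [ 0.0002 -0.0001  0.0003]
[[308.2, 235.6], [277.2, 222.4], [307.1, 235.3], [309.3, 236.2]]
```

View pics/p2.png

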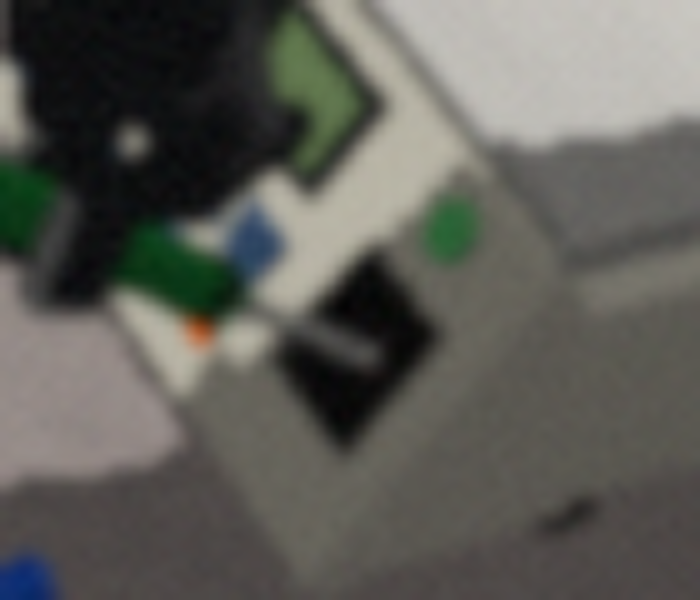

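The tip is in the well with no contact force. Advancing to touch.

drive_tool:
  increments:
    - {"travel": [0.0015,-0.0001,-0.0013],"rotation": [0,0,0],"jaw": 0.01}
    - {"travel": [0.0012,0,-0.001],"rotation": [0,0,0],"jaw": 0.01}
    - {"travel": [0,0,0],"rotation": [0,0,0],"jaw": 0.01}

```text
time: 17.8
position: [0.4164, -0.0678, 0.1109]
tool_rot: [0.027, 0.985, 0.004, -0.173]
wrist_force: [-1.1, -0.6, 0.2]
grip_width: 0.015
```

drive_tool:
  increments:
    - {"travel": [0.0011,-0.0001,-0.001],"rotation": [0,0,0],"jaw": 0.01}
    - {"travel": [0,0,0],"rotation": [0,0,0],"jaw": 0.01}

```text
time: 18.0
position: [0.4174, -0.0679, 0.1099]
tool_rot: [0.027, 0.985, 0.004, -0.173]
wrist_force: [-2.3, -0.1, 2.3]
grip_width: 0.0148
```

```bash
python3 chk.py
```

```text
pos [ 0.4174 -0.0679  0.1099] 18.0 F [-2.3 -0.1  2.3] Faxial 3.2 tip [ 0.5157 -0.0723  0.05  ] axis [ 0.765 -0.038 -0.643] want [ 0.765 -0.037 -0.643]
height over panel -0.009 off axis [ 0.0002 -0.0002  0.0002]
```

drive_tool:
  increments:
    - {"travel": [0.0009,0,-0.0008],"rotation": [0,0,0],"jaw": 0.01}
    - {"travel": [0,0,0],"rotation": [0,0,0],"jaw": 0.01}

```text
time: 18.2
position: [0.4183, -0.0679, 0.1091]
tool_rot: [0.027, 0.985, 0.004, -0.173]
wrist_force: [-2.6, -0.8, 3.6]
grip_width: 0.0148
```

drive_tool:
  increments:
    - {"travel": [0.0006,0,-0.0005],"rotation": [0,0,0],"jaw": 0.01}
    - {"travel": [0,0,0],"rotation": [0,0,0],"jaw": 0.01}

```text
time: 18.4
position: [0.4189, -0.0679, 0.1086]
tool_rot: [0.027, 0.985, 0.004, -0.173]
wrist_force: [-3.5, 0.5, 3.7]
grip_width: 0.015
```

drive_tool:
  increments:
    - {"travel": [0.0005,0,-0.0004],"rotation": [0,0,0],"jaw": 0.01}
    - {"travel": [0,0,0],"rotation": [0,0,0],"jaw": 0.01}

```text
time: 18.6
position: [0.4195, -0.0679, 0.1082]
tool_rot: [0.027, 0.985, 0.004, -0.173]
wrist_force: [-3.5, -0.2, 4.3]
grip_width: 0.015
```

drive_tool:
  increments:
    - {"travel": [0.0003,0,-0.0003],"rotation": [0,0,0],"jaw": 0.01}
    - {"travel": [0,0,0],"rotation": [0,0,0],"jaw": 0.01}

```text
time: 18.8
position: [0.4196, -0.0679, 0.1079]
tool_rot: [0.027, 0.985, 0.004, -0.173]
wrist_force: [-5.2, -0.1, 4.6]
grip_width: 0.0149
```

drive_tool:
  increments:
    - {"travel": [0.0003,0,-0.0002],"rotation": [0,0,0],"jaw": 0.01}
    - {"travel": [0,0,0],"rotation": [0,0,0],"jaw": 0.01}

```text
time: 19.0
position: [0.4196, -0.0679, 0.1079]
tool_rot: [0.027, 0.985, 0.004, -0.173]
wrist_force: [-7.0, -0.3, 6.8]
grip_width: 0.0149
```

The force rises (about 10 N) while the position stays, so this is the hard stop. Holding.

drive_tool:
  increments:
    - {"travel": [0,0,0],"rotation": [0,0,0],"jaw": 0.01}
    - {"travel": [0,0,0],"rotation": [0,0,0],"jaw": 0.01}
    - {"travel": [0,0,0],"rotation": [0,0,0],"jaw": 0.01}
    - {"travel": [0,0,0],"rotation": [0,0,0],"jaw": 0.01}
    - {"travel": [0,0,0],"rotation": [0,0,0],"jaw": 0.01}
    - {"travel": [0,0,0],"rotation": [0,0,0],"jaw": 0.01}
    - {"travel": [0,0,0],"rotation": [0,0,0],"jaw": 0.01}
    - {"travel": [0,0,0],"rotation": [0,0,0],"jaw": 0.01}
    - {"travel": [0,0,0],"rotation": [0,0,0],"jaw": 0.01}

```text
time: 19.9
position: [0.4196, -0.0679, 0.1079]
tool_rot: [0.027, 0.985, 0.004, -0.173]
wrist_force: [-6.2, -0.6, 7.2]
grip_width: 0.015
```

drive_tool:
  increments:
    - {"travel": [0,0,0],"rotation": [0,0,0],"jaw": 0.01}
    - {"travel": [0,0,0],"rotation": [0,0,0],"jaw": 0.01}
    - {"travel": [0,0,0],"rotation": [0,0,0],"jaw": 0.01}
    - {"travel": [0,0,0],"rotation": [0,0,0],"jaw": 0.01}
    - {"travel": [0,0,0],"rotation": [0,0,0],"jaw": 0.01}
    - {"travel": [0,0,0],"rotation": [0,0,0],"jaw": 0.01}
    - {"travel": [0,0,0],"rotation": [0,0,0],"jaw": 0.01}
    - {"travel": [0,0,0],"rotation": [0,0,0],"jaw": 0.01}
    - {"travel": [0,0,0],"rotation": [0,0,0],"jaw": 0.01}
    - {"travel": [-0.0015,0.0001,0.0013],"rotation": [0,0,0],"jaw": 0.01}

```text
time: 20.9
position: [0.4186, -0.0678, 0.1089]
tool_rot: [0.027, 0.985, 0.004, -0.173]
wrist_force: [-3.7, 0.1, 3.7]
grip_width: 0.015
```

drive_tool:
  increments:
    - {"travel": [-0.003,0.0001,0.0026],"rotation": [0,0,0],"jaw": 0.01}
    - {"travel": [-0.0077,0.0004,0.0064],"rotation": [0,0,0],"jaw": 0.01}
    - {"travel": [-0.0154,0.0007,0.0128],"rotation": [0,0,0],"jaw": 0.01}
    - {"travel": [-0.0154,0.0007,0.0128],"rotation": [0,0,0],"jaw": 0.01}
    - {"travel": [0,0,0.02],"rotation": [0,0,0],"jaw": 0.01}
    - {"travel": [0,0,0],"rotation": [0,0,0],"jaw": 0.01}

```text
time: 21.5
position: [0.3778, -0.0661, 0.1656]
tool_rot: [0.028, 0.985, 0.003, -0.17]
wrist_force: [1.4, 0.9, -1.1]
grip_width: 0.0149
```

```bash
python3 chk.py p3.png; python3 - <<'E'
from h import *
im=snap('side'); save(im,'s9.png')
E
```

```text
pos [ 0.3778 -0.0661  0.1656] 21.5 F [ 1.4  0.9 -1.1] Faxial -1.7 tip [ 0.4764 -0.0707  0.1062] axis [ 0.768 -0.039 -0.639] want [ 0.765 -0.037 -0.643]
height over panel 0.0573 off axis [ 0.0116 -0.0004  0.0138]
[[297.0, 224.1], [263.9, 209.7], [307.1, 235.3], [309.3, 236.2]]
```

View pics/p3.png

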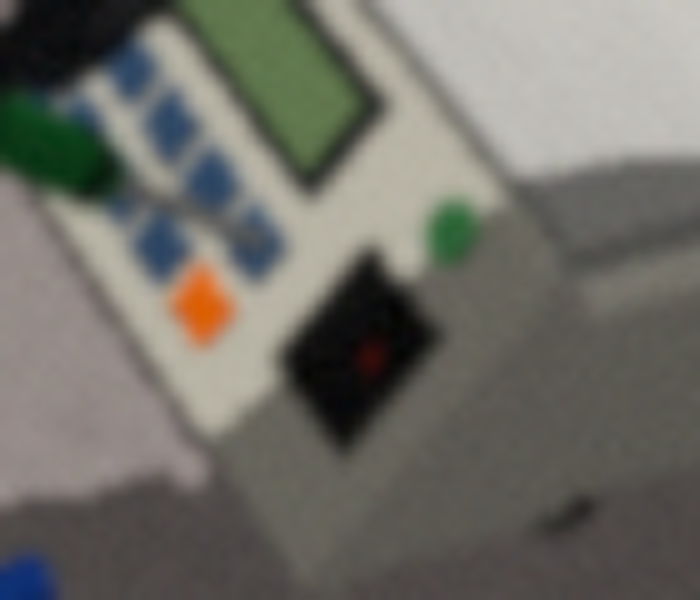

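View pics/s9.png

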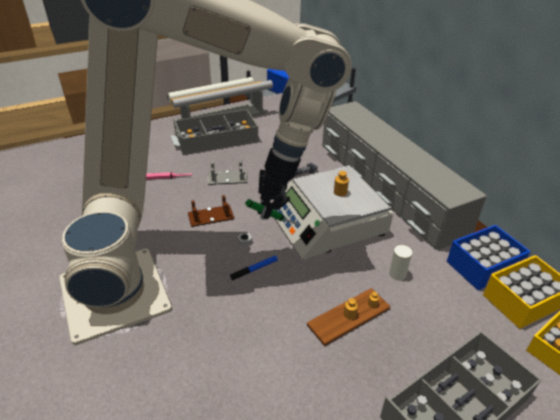

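The button is back out, with the red at the same place (372,357), and the weight stands upright on the pan at (342,182). Now carrying the stylus back along the reverse path.

drive_tool:
  increments:
    - {"travel": [0,0.01,0.035],"rotation": [0,0,0],"jaw": 0.01}
    - {"travel": [0.005,0.03,0.03],"rotation": [0,0,0],"jaw": 0.01}
    - {"travel": [0.01,0.04,0],"rotation": [-0.0056,-0.116,0],"jaw": 0.01}
    - {"travel": [0.015,0.04,0],"rotation": [-0.0056,-0.116,0],"jaw": 0.01}
    - {"travel": [0.015,0.04,0],"rotation": [-0.0056,-0.116,0],"jaw": 0.01}
    - {"travel": [0.015,0.04,0],"rotation": [-0.0056,-0.116,0],"jaw": 0.01}
    - {"travel": [0.005,0.04,0],"rotation": [-0.0056,-0.116,0],"jaw": 0.01}
    - {"travel": [0,0.04,0],"rotation": [-0.0056,-0.116,0],"jaw": 0.01}
    - {"travel": [0,0.04,0],"rotation": [0,0,-0.073],"jaw": 0.01}
    - {"travel": [0,0.04,0],"rotation": [0,0,-0.073],"jaw": 0.01}

```text
time: 22.6
position: [0.4405, 0.2954, 0.228]
tool_rot: [0.1, 0.98, -0.016, 0.174]
wrist_force: [1.9, 0.5, -0.6]
grip_width: 0.0149
```

drive_tool:
  increments:
    - {"travel": [0,0.03,0],"rotation": [0,0,-0.073],"jaw": 0.01}
    - {"travel": [0,0.015,-0.02],"rotation": [0,0,-0.073],"jaw": 0.01}
    - {"travel": [0,0,-0.02],"rotation": [0,0,0],"jaw": 0.01}
    - {"travel": [0,0,0],"rotation": [0,0,0],"jaw": 0.01}
    - {"travel": [0,0,0],"rotation": [0,0,0],"jaw": 0.01}

```text
time: 23.1
position: [0.442, 0.3388, 0.188]
tool_rot: [0.17, 0.97, -0.029, 0.171]
wrist_force: [0.2, 0.1, 0.6]
grip_width: 0.0151
```

```bash
cat > pl.py <<'E'
from sty import *
import sys,pickle
s=r.read_state(); tip,M,h=sty(s); print('pos',np.round(s['position'],4),s['time'],'F',np.round(s['wrist_force'],1),np.round(s['tool_rot'],3)); print('tip',np.round(tip,4),'axis',np.round(M[:,0],3),'z',np.round(M[:,2],3),'hc',np.round(h,4))
print('yaw',np.degrees(np.arctan2(M[1,0],M[0,0])).round(2))
im=snap('side'); q=proj(im,np.array([tip,h,h-0.06*M[:,0]])); print(np.round(q,1).tolist()); u,v=q[1].astype(int); save(im,sys.argv[1]+'_s.png',(u-50,v-45,u+60,v+45),7); print('crop origin',u-50,v-45)
ti=snap('top'); save(ti,sys.argv[1]+'_t.png',(125,165,225,265),6); print('top',np.round(proj(ti,np.array([tip,h,h-0.06*M[:,0]])),1).tolist())
w=snap('wrist'); save(w,sys.argv[1]+'_w.png'); print('wrist',np.round(proj(w,np.array([tip,h,h-0.06*M[:,0]])),1).tolist())
pickle.dump((im,ti,w),open(sys.argv[1]+'.pkl','wb'))
E
python3 pl.py r1
```

```text
pos [0.442  0.3388 0.188 ] 23.1 F [0.2 0.1 0.6] [ 0.17   0.97  -0.029  0.171]
tip [0.5495 0.3012 0.2051] axis [ 0.943 -0.334 -0.001] z [ 0.002 -0.     1.   ] hc [0.4364 0.3413 0.2053]
yaw -19.52
[[261.7, 121.7], [222.5, 123.6], [202.7, 124.6]]
crop origin 172 78
top [[168.2, 167.9], [149.6, 219.9], [140.1, 246.4]]
wrist [[279.0, 380.3], [277.5, 277.6], [276.0, 156.6]]
```

View pics/r1_s.png

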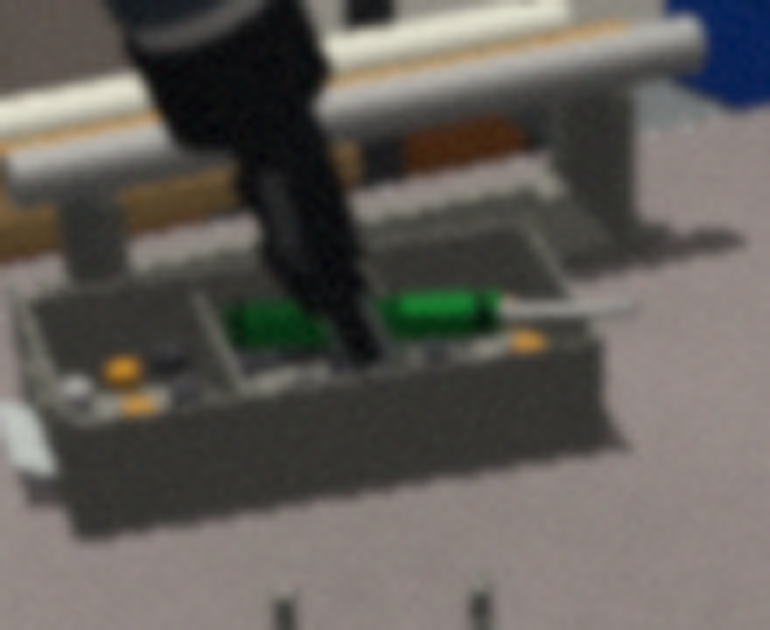

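View pics/r1_t.png

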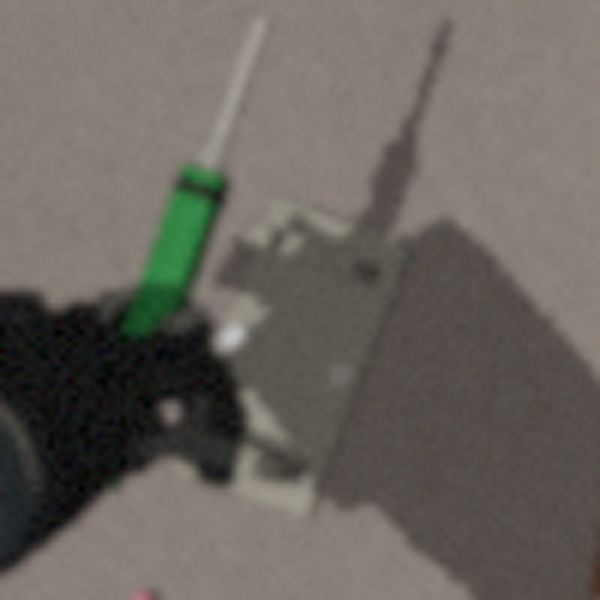

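View pics/r1_w.png

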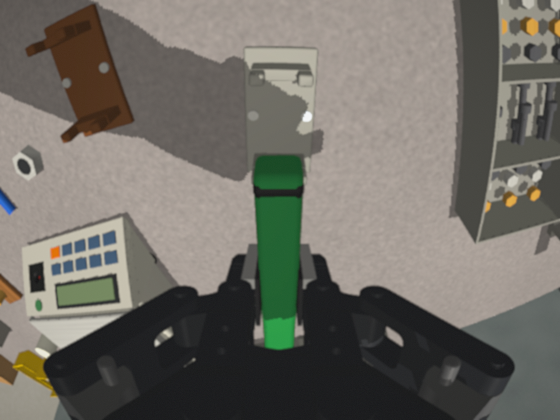

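There is no slip: the tip sits within 1 px of prediction in the side view (262,122) and the top view (168.7,168). The handle is over the rest at its original place, so I lower it.

drive_tool:
  increments:
    - {"travel": [0.0003,0.0001,-0.035],"rotation": [0,0,0],"jaw": 0.01}
    - {"travel": [0,0,-0.04],"rotation": [0,0,0],"jaw": 0.01}
    - {"travel": [0,0,-0.035],"rotation": [0,0,0],"jaw": 0.01}
    - {"travel": [0,0,-0.02],"rotation": [0,0,0],"jaw": 0.01}
    - {"travel": [0,0,-0.008],"rotation": [0,0,0],"jaw": 0.01}
    - {"travel": [0,0,0],"rotation": [0,0,0],"jaw": 0.01}
    - {"travel": [0,0,0],"rotation": [0,0,0],"jaw": 0.01}

```text
time: 23.95
position: [0.4434, 0.3396, 0.0521]
tool_rot: [0.171, 0.97, -0.028, 0.173]
wrist_force: [0.4, -0.2, -0.9]
grip_width: 0.0146
```

```bash
python3 pl.py r2
```

```text
pos [0.4434 0.3396 0.0521] 23.95 F [ 0.4 -0.2 -0.9] [ 0.171  0.97  -0.028  0.173]
tip [0.5508 0.3018 0.0695] axis [ 0.942 -0.335  0.001] z [-0.002 -0.003  1.   ] hc [0.4378 0.342  0.0694]
yaw -19.56
[[262.4, 158.8], [225.3, 161.0], [206.6, 162.0]]
crop origin 175 115
top [[182.5, 177.6], [166.4, 222.8], [158.3, 245.8]]
wrist [[279.1, 382.5], [277.9, 280.9], [276.7, 160.2]]
```

View pics/r2_w.png

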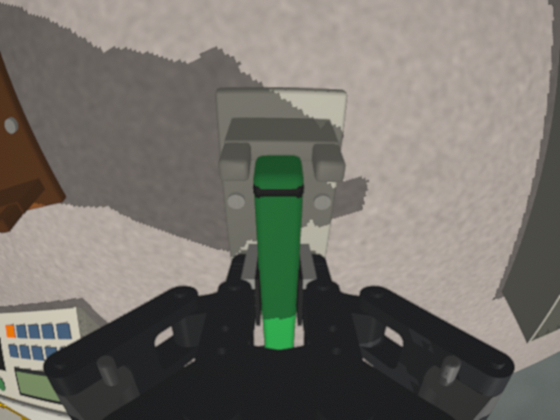

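View pics/r2_s.png

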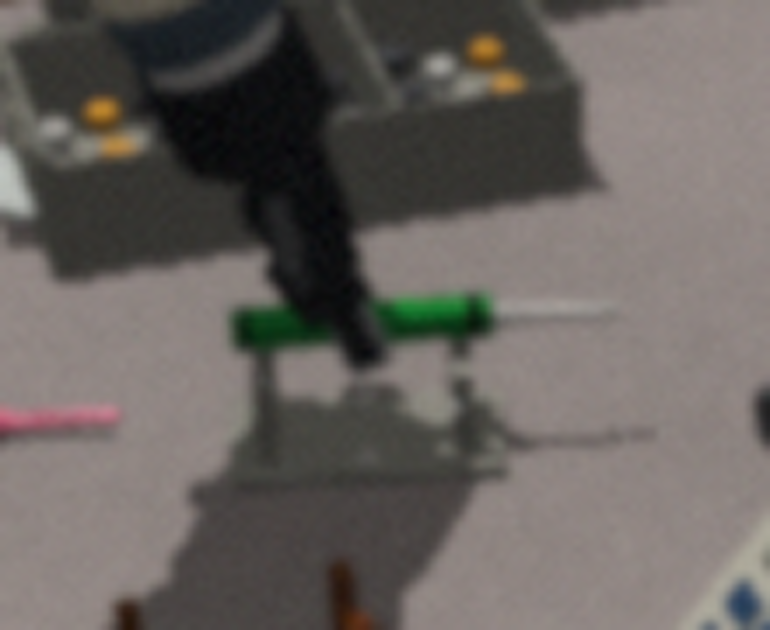

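The handle lines up between the cheeks in the wrist view (notch centred at x≈281). Lowering to the seat.

drive_tool:
  increments:
    - {"travel": [-0.0006,-0.0004,-0.01],"rotation": [0,0,0],"jaw": 0.01}
    - {"travel": [0,0,-0.008],"rotation": [0,0,0],"jaw": 0.01}
    - {"travel": [0,0,-0.004],"rotation": [0,0,0],"jaw": 0.01}
    - {"travel": [0,0,0],"rotation": [0,0,0],"jaw": 0.01}
    - {"travel": [0,0,0],"rotation": [0,0,0],"jaw": 0.01}

```text
time: 24.6
position: [0.4419, 0.3388, 0.0283]
tool_rot: [0.17, 0.97, -0.029, 0.172]
wrist_force: [0.6, 0.5, -0.8]
grip_width: 0.015
```

drive_tool:
  increments:
    - {"travel": [0,0,-0.0015],"rotation": [0,0,0],"jaw": 0.01}
    - {"travel": [0,0,-0.001],"rotation": [0,0,0],"jaw": 0.01}
    - {"travel": [0,0,0],"rotation": [0,0,0],"jaw": 0.01}

```text
time: 24.9
position: [0.4421, 0.3389, 0.0267]
tool_rot: [0.17, 0.97, -0.028, 0.172]
wrist_force: [-1.7, -1.7, 4.7]
grip_width: 0.0148
```

Seated at the original height (z 0.0267, light contact of 5 N). Releasing, then backing off straight up.

drive_tool:
  increments:
    - {"travel": [0,0,0],"rotation": [0,0,0],"jaw": 0.02}
    - {"travel": [0,0,0],"rotation": [0,0,0],"jaw": 0.035}
    - {"travel": [0,0,0],"rotation": [0,0,0],"jaw": 0.05}
    - {"travel": [0,0,0],"rotation": [0,0,0],"jaw": 0.05}
    - {"travel": [0,0,0.01],"rotation": [0,0,0],"jaw": 0.05}
    - {"travel": [0,0,0.02],"rotation": [0,0,0],"jaw": 0.05}
    - {"travel": [0,0,0.03],"rotation": [0,0,0],"jaw": 0.05}
    - {"travel": [0,0,0.04],"rotation": [0,0,0],"jaw": 0.05}
    - {"travel": [0,0,0.04],"rotation": [0,0,0],"jaw": 0.05}
    - {"travel": [0,0,0],"rotation": [0,0,0],"jaw": 0.05}

```text
time: 25.9
position: [0.444, 0.3403, 0.1727]
tool_rot: [0.171, 0.969, -0.025, 0.175]
wrist_force: [1.1, 0.2, 0.5]
grip_width: 0.0498
```

drive_tool:
  increments:
    - {"travel": [-0.02,0.01,0.04],"rotation": [0,0,0],"jaw": 0.05}
    - {"travel": [-0.03,0.01,0.04],"rotation": [0,0,0],"jaw": 0.05}
    - {"travel": [0,0,0],"rotation": [0,0,0],"jaw": 0.05}

```text
time: 26.2
position: [0.3915, 0.3604, 0.2509]
tool_rot: [0.17, 0.97, -0.025, 0.174]
wrist_force: [0.3, -0.4, 0.1]
grip_width: 0.0503
```

```bash
python3 - <<'E'
from fit import *
s=r.read_state(); print(s['time'],np.round(s['position'],3),np.round(s['wrist_force'],1))
for c in ('side','top','wrist'):
    im=snap(c); save(im,f'f_{c}.png')
    for t in ('weight_500','stylus'):
        for d in r.cut_out(t,c)[:3]:
            v,u=np.nonzero(d['pixels']); p=pts(im,np.c_[u,v])
            if len(p)<20: continue
            h=np.percentile(p[:,2],97); k=p[p[:,2]>h-0.006]; print(c,t,round(d['p'],2),np.round(d['bbox']),np.round(k.mean(0),4),'top',round(h,4), rect(im,d['pixels'],0.03,0.06)[:3] if t=='stylus' and h>.04 else '')
E
```

```text
26.2 [0.392 0.36  0.251] [ 0.3 -0.4  0.1]
side weight_500 0.79 [345. 302. 360. 322.] [ 0.4846 -0.3223  0.0638] top 0.065 
side weight_500 0.71 [333. 173. 351. 194.] [ 0.6478 -0.0084  0.173 ] top 0.1746 
side stylus 0.68 [136. 173. 176. 180.] [0.2266 0.442  0.0153] top 0.0182 
side stylus 0.66 [210. 167. 246. 172.] [0.4418 0.3345 0.0516] top 0.0544 (array([445.5, 331.9]), array([ 39.3, 123.1]), 68.08)
top weight_500 0.79 [295. 118. 316. 142.] [ 0.6493 -0.0032  0.1749] top 0.177 
top weight_500 0.6 [416. 190. 431. 209.] [ 0.4858 -0.3188  0.0653] top 0.0673 
top stylus 0.82 [124. 277. 148. 334.] [0.2273 0.4435 0.0162] top 0.0191 
top stylus 0.59 [162. 182. 187. 246.] [0.4394 0.3383 0.0522] top 0.0552 (array([460.6, 332.4]), array([ 25.5, 165.3]), 69.89)
wrist weight_500 0.61 [  0. 267.   8. 284.] [ 0.4909 -0.3085  0.0487] top 0.0511 
wrist stylus 0.93 [268. 103. 287. 242.] [0.4341 0.3425 0.0519] top 0.0534 (array([464.5, 331.7]), array([ 16.2, 178.1]), 70.51)
wrist stylus 0.71 [299.   0. 309.  42.] [0.315  0.4131 0.0105] top 0.0125
```

View pics/f_side.png

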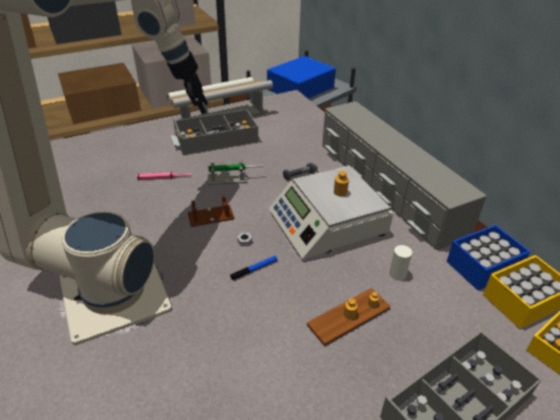

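View pics/f_top.png

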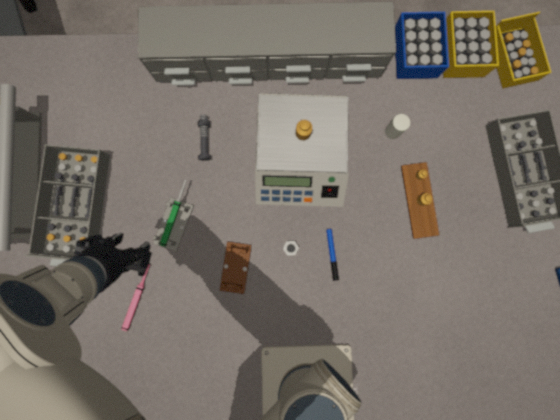

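View pics/f_wrist.png

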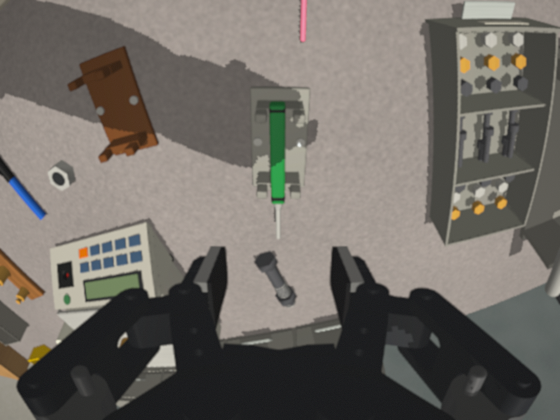

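All three views agree. The stylus is in both notches with its top at 52 mm, exactly where it was. The weight stands on the pan at (0.649,-0.003), with its knob at about 0.176. The button shows red, and nothing else has moved. Handing in.

```bash
python3 -c "
from cell import r
print(r.job_done())"
```

```text
the job is handed in; nothing more can be done
None
```

The scale calibration is done and handed in, after about 26 s of the 70 s allowed.

**What I did**
- **Weight:** I took the 500 g weight from the block and set it down gently at about (0.649, -0.003), within about 1 mm of the pan's measured centre.
- **Button:** With the weight standing alone, I pressed the calibration button with the green stylus down to its hard stop. I held it there about 2 s at about 10–11 N, and it sprang back.
- **Stylus:** I laid it back in the grey rest, in the pose it had at the start.

**Last checks**
- The weight stands upright on the pan, with its top at 0.176–0.177 m in the top view.
- The stylus's centre is within 0.5 mm of where it lay at the start, and its top is at 52 mm.
- The red button is out again.
- In the last pictures, nothing else on the bench looks moved.

**Disagreements**
- One wrist picture put the button 3.4 mm to the side and the weight 2.4 mm off, compared with the top camera and the arm. I used the top-camera value, which agreed with an earlier wrist picture, and the stylus entered the well without touching its rim.
- The side camera reads the weight about 5 mm off in y, which I put down to bias in that camera.
- Travel to the bottom was judged from force and position only: the force rose while the arm stood still. There is no direct reading of the button joint.

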